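# Gauge a rail blank against the drill-press flip stop

## Task

Set the walnut blank for drilling: flip the fence's flip stop fully down, then, holding the blank flat against the fence, slide it along until its leading end butts gently on the tip of the stop's adjusting screw. Let go of the blank and flip the stop back up past upright so that it stays up, leaving the blank exactly where it was gauged; do not knock the chuck or its bit, and leave the other things on the bench and table undisturbed.

Things in the scene. Friction and masses are not known exactly. Their poses are not given: they have to be found in the camera images.
- press: Fixed bench pillar drill with a wooden auxiliary table. Origin on the bench straight below the bit; x points from the operator's side to the column (the robot works from its -x side), y along the fence, z up. The auxiliary table's top is 48 mm above the bench, x -170 to +130, y -240 to +250 mm
- head_front (a point): Front edge of the drill's head, on its underside: 65 mm in front (-x) of the bit axis, 335 mm above the bench; axes as the press. The head is 130 mm wide (y), its front round the bit axis; a 144 mm wide belt cover sits 505 mm up. It overhangs the stop, with no room for an upright gripper: lean the tool, wrist out to -x. A feed lever on the -y side, 455 mm up, is parked up and back
- chuck: Drill chuck, 50 mm across, 204 to 290 mm above the bench, under a 56 mm quill, on the press's bit axis, with a 10 mm bit; origin at the bit's tip, 144 mm above the bench. Not to be knocked
- fence: Fixed aluminium fence on the auxiliary table, 30 mm thick (x), 450 mm long (y), 30 mm high, its top 78 mm above the bench. Origin at the middle of its underside; axes as the press. Its working face looks to -x, 15 mm from the origin (x = -15 mm)
- pivot (a point): Pivot of the flip stop, 16 mm above the fence's top over its centre line, in a fixed blue bracket; axes as the press. The pivot axis is this y axis (along the fence). The bracket spans y -22 to +56 mm from here, with a black locking knob 30 mm above the fence at y +41
- leaf (a joint): Angle of the stop's leaf about the pivot, rad: 0 fully down on its rest, finger grip level with the pivot, towards the press's -x, leg hanging before the fence; it grows as the grip rises; 1.57 straight up, 1.83 upper rest. Stiff pivot: it stays where it is left, 1 to 2 N at the grip turns it. The leg is 16 mm wide (y), 14 mm thick, 30 mm from the pivot; its foot is 40 mm below the pivot when down
- grip (a point): Middle of the leaf's orange finger grip: a sleeve 12 mm across and 34 mm long, parallel to the pivot, standing out sideways (+y) from the free end of the leaf's arm, 64 mm from the pivot; this point is 29 mm to +y of the leaf's centre plane. Room on all sides for fingers. The arm is 14 mm wide, 10 thick. The frame turns with the leaf: -x points outward from the pivot, y stays along the fence
- screw: Solid adjusting screw in the leaf's leg, rod 8 mm, tip 12 mm across, pointing to the press's -y. Origin at the centre of the tip face; y along the fence. With the leaf down the tip is 30 mm before the pivot line, 24 mm below the pivot (70 mm above the bench). It stands 34 to 44 mm to -y of the leaf's centre plane (the setting varies)
- blank_mid (a point): Centre of the walnut rail blank: 40 mm thick (x), 200 mm long (y), 75 mm high, about 0.36 kg, standing on edge on the auxiliary table before the fence; +y is its leading end, z up. Against the fence this centre is 35 mm before the fence's centre line. It stands 45 mm higher than the fence, so it can be gripped across its thickness above the fence
- blank_end (a point): Point on the leading end face of the blank, 100 mm along +y from its centre and 22 mm above its underside; axes as the blank
- rail: Short drilled rail lying on the auxiliary table, 40 x 90 x 40 mm, long axis y, origin at its underside. Bystander
- chuck_key: T-handled chuck key, 70 x 60 mm, lying on the auxiliary table. Bystander
- pencil: Yellow pencil, 160 mm long along x, on the bench. Bystander
- handscrew: Wooden handscrew clamp on the bench, jaws 230 mm along y, screws along x 370 mm over the handles, 40 mm high. Bystander
- glue: White glue bottle, 56 mm wide, 160 mm high, on the bench, origin at its foot. Bystander
- square: Try square on the bench, 180 x 110 mm. Bystander
- brush: Bench brush lying on the bench, 280 mm along x, 40 mm high. Bystander
There are look-alikes about, which are no part of the job. Leave any purple or yellow look-alike of the part that bears blank_mid alone.

How it is judged:
By the outcome, as a careful person would: the job done as asked, in the order asked, and still so for the second after the job is handed in, with the robot touching nothing.
It also fails if it takes over 72 s, if anything falls off the work surface, if the arm or the gripper's body presses on something with over 40 N, if the wrist force passes 120 N, or if a joint passes its speed limit or range.

## Robot

A 6-joint arm with a two-finger parallel gripper is mounted at the origin on the work surface. World frame = base frame: x ahead of the robot, y to its left, z up, the work surface at z = 0. Lengths are in mm, angles in rad, forces in N, time in s.
With the tool pointing down it reaches from about 275 to 825 mm from the base axis. Payload 4.9 kg.
Tool frame: the origin (TCP) lies on the centre line of the jaws, within the pads' length; the fingertips stand 19 mm ahead of it and the grasp point (between the pads) is the TCP (tip_extent is the z of the fingertips in the tool frame, in mm); z points along the fingers, y is the direction in which the jaws open and shut (so a half turn about z gives the same grasp; the last joint's range is limited). The gripper opens to 85 mm and grips with 20 to 120 N. Pads are 22 mm wide; open, the fingers measure 114 mm over their backs; the gripper's body (76 mm by 85 mm) begins 54 mm behind the grasp point. The pads swing forward as they close: fully open they stand 13 mm farther back than shut.
Start: joints at [-1.235, 0.326, -0.193, 1.052, 0, 1.437], TCP at [249.003, -490.424, 250.281] pointing down, gripper open.
Joint ranges: [-2.65, 2.65], [-0.97, 1.79], [-1.3, 1.35], [-1.93, 2.1], [-1.47, 1.37], [-3.14, 3.14]. Speed limits (rad/s): [2.57, 2.57, 3.14, 3.14, 3.14, 3.14].

## Interface

Orientations are given as [roll, pitch, yaw] about the fixed x, y, z axes, in that order (R = Rz(yaw) Ry(pitch) Rx(roll)).
In Python, from bench import get_state, get_image, hand_in, search_frame, tip_extent gives the robot as it stands.
- The arm moves only by the tool play_rows, never from a script. Its argument "steps" is a list of rows, each an object of numbers: "tx", "ty", "tz": the shift along the tool's x, y, z in mm; "wx", "wy", "wz": the turn, a rotation vector about the tool's x, y, z in degrees. In form: [{"tx": .., "ty": .., "tz": .., "wx": .., "wy": .., "wz": ..}, ...]. A call has 1 to 10 rows; each row shifts and turns the pose as measured when the row begins, along the tool's axes as they then stand; what a row does not reach is not made up. A row lasts 1/8 s, in which the tool goes at most 62.5 mm and 10.7 degrees, less where a joint would pass 70% of its speed; a pose out of reach is approached as far as the arm can. A call is refused whole if a number of a shift passes 62.5 or a number of a turn 10.7, either way. A call with a gripper value outside its range is refused whole. "hand" is the opening, from 0 (shut) to 1 (fully open), set as the call begins (left out, the last holds). The fingers move at their own pace and stop on an object; "squeeze" is the grip in N (left out, the last holds). Time passes only in rows, so rows that do not move let the fingers close. It gives the time, the measured TCP pose, the force and the opening at its end, in the units of the state.
- get_state(): the state, without advancing time (a new reading comes with each control period).
- get_image(name): name is "scene" or "top"; returns a dict with "image" (420x560x3 uint8, red, green, blue), "depth" (420x560 float32, mm along the optical axis (not along the pixel's ray), 0 where there is no reading), "fx", "fy", "cx", "cy" (pixels), "k1" (the pictures are not rectified: a ray, as slopes to the right and down, at radius r is drawn at 1 + k1 r^2 times it, then the intrinsics apply), "rvec" (rotation vector, rad) and "tvec" (3), from world to camera coordinates, as OpenCV has them. Camera axes: x right, y down, z forward; pixel columns grow to the right and rows downward; lengths in mm; the calibration is good to about 2 mm. A picture is of the moment at which its call begins.
- hand_in(): hands the job in, once; it reports no verdict.
Trained networks look in a picture, given as the dict that the camera call returned (one of the last four; its "shot" number tells which), for a name from the list of things; names that differ only in an ending like _2 or _b are one class to them, and where a whole thing is asked for, a point or a joint stands for the part that bears it (a point fixed in the world has none). Each returns a list of dicts, best first, with "p" (0 to 1); they miss things now and then, are a little off and sometimes report something else, mostly with a low value. They report only what shows in the picture. A call takes as long as a camera call. They do not tell look-alikes from the thing itself.
- search_frame(picture, target): "xyz" ([x, y, z] in mm, in the coordinates of the camera as it stood for that picture, good to about 4 mm: the middle of the surface that is visible of it).
The state is a dict: "time": time; "joints": joint angles; "qd": joint speeds; "joint_efforts": joint torques, N m; "tcp_pos": TCP position; "ee_rot": TCP orientation; "contact_force": force on the tool from outside, world axes, zero at the start; "ft_torque": the same for the moment, N m; "width": opening from 0.0 (shut) to 1.0 (fully open).
Only numpy, scipy, OpenCV 4.12 (cv2) and the standard library are available. Lean on these libraries where they do the work, as an engineer would, in place of code of your own. Each camera call takes 0.05 s, during which the arm holds its last target.

## Working session

There is one attempt and no reset: what is moved stays moved. The work goes in short steps, Python scripts to look and compute and a tool call to move; the robot and the scene stay as the last step left them, time stands still between calls to the robot, and variables do not carry over. Pictures are saved under pics/ and viewed, and the job is handed in when it is done.

Besides the shell and the picture viewer there is one more tool, called after "Emit:" as a command line: name --argument value ..., lists and objects as JSON in quotes. play_rows: Moves the arm, as the interface text tells. Its arguments: {"type":"object","properties":{"steps":{"type":"array"},"hand":{"type":"number"},"squeeze":{"type":"number"}},"required":["steps"]}

```bash
ls; mkdir -p pics
cat > h.py <<'E'
import numpy as np, cv2
from bench import *
from scipy.spatial.transform import Rotation as R
def save(d,n): cv2.imwrite('pics/'+n,d['image'][:,:,::-1])
def c2w(d,p):
    Rm=cv2.Rodrigues(np.array(d['rvec'],float))[0]; return Rm.T@(np.array(p,float)-np.array(d['tvec'],float).ravel())
def w2p(d,P):
    Rm=cv2.Rodrigues(np.array(d['rvec'],float))[0]; c=Rm@np.array(P,float)+np.array(d['tvec'],float).ravel()
    s=c[:2]/c[2]; f=1+d['k1']*(s@s); return np.array([d['fx']*s[0]*f+d['cx'],d['fy']*s[1]*f+d['cy']])
def pix(d,u,v,z=None):
    a=np.array([(u-d['cx'])/d['fx'],(v-d['cy'])/d['fy']]); s=a.copy()
    for _ in range(20): s=a/(1+d['k1']*(s@s))
    if z is None: z=float(d['depth'][int(round(v)),int(round(u))])
    return c2w(d,[s[0]*z,s[1]*z,z])
def cloud(d):
    v,u=np.mgrid[0:420,0:560]; a=np.stack([(u-d['cx'])/d['fx'],(v-d['cy'])/d['fy']],-1); s=a.copy()
    for _ in range(20): s=a/(1+d['k1']*(s**2).sum(-1,keepdims=True))
    z=d['depth'][...,None]; C=np.concatenate([s*z,z],-1)
    Rm=cv2.Rodrigues(np.array(d['rvec'],float))[0]; return (C-np.array(d['tvec'],float).ravel())@Rm
E
python3 - <<'E'
from h import *
print(get_state())
for n in ['scene','top']:
    d=get_image(n); save(d,n+'0.png'); print(n,d['fx'],d['k1'],d['rvec'],d['tvec'])
    for t in ['press','head_front','chuck','fence','pivot','leaf','grip','screw','blank_mid','blank_end','rail','chuck_key','glue']:
        try: r=search_frame(d,t)
        except Exception as e: print(t,e); continue
        print(t,[(round(x['p'],2),c2w(d,x['xyz']).round(0).tolist(),w2p(d,c2w(d,x['xyz'])).round(0).tolist()) for x in r[:4]])
E
```

```text
pics
{'time': 0.0, 'joints': array([-1.23520044e+00,  3.26923702e-01, -1.93593069e-01,  1.05197198e+00,
        5.84614946e-06,  1.43661418e+00]), 'qd': array([ 0.00038284,  0.00114715, -0.00179804, -0.00033655,  0.000694  ,
       -0.0013191 ]), 'joint_efforts': array([-9.68344793e-04, -4.43395221e+01,  2.62443209e+01,  1.53799314e-02,
       -1.15862840e-04, -3.99195930e-07]), 'tcp_pos': array([ 248.81913503, -489.89156077,  249.50929134]), 'ee_rot': array([-3.13991622e+00, -2.32206388e-04,  4.69777836e-01]), 'contact_force': array([-6.90682293e-01,  8.36535432e-01, -4.99427313e-04]), 'ft_torque': array([-0.01919388,  0.01804724,  0.01265564]), 'width': 1.002994111368285}
scene 475.07168839317575 -0.033267103027162126 [ 0.73911192  2.44880903 -1.25952812] [ 455.82575078  133.77543212 1847.57266152]
press [(0.72, [680.0, -245.0, 368.0], [204.0, 193.0]), (0.43, [618.0, 391.0, 31.0], [341.0, 398.0])]
head_front [(0.69, [685.0, -245.0, 365.0], [203.0, 194.0])]
chuck [(0.83, [599.0, -174.0, 240.0], [239.0, 229.0])]
fence [(0.9, [660.0, -177.0, 69.0], [225.0, 275.0]), (0.49, [648.0, -187
[... 1044 characters left out ...]

chuck []
fence [(0.79, [494.0, -283.0, 76.0], [302.0, 191.0]), (0.34, [446.0, 351.0, 43.0], [107.0, 203.0])]
pivot []
leaf [(0.58, [496.0, -281.0, 81.0], [302.0, 190.0])]
grip []
screw []
blank_mid [(0.94, [497.0, -687.0, 80.0], [427.0, 191.0]), (0.87, [174.0, -300.0, 75.0], [307.0, 290.0]), (0.69, [432.0, -180.0, 120.0], [270.0, 209.0])]
blank_end [(0.95, [175.0, -297.0, 76.0], [306.0, 290.0]), (0.91, [429.0, -182.0, 123.0], [271.0, 210.0]), (0.9, [500.0, -687.0, 71.0], [426.0, 191.0])]
rail [(0.8, [694.0, -36.0, 87.0], [227.0, 127.0])]
chuck_key [(0.48, [586.0, -25.0, 51.0], [223.0, 162.0])]
glue [(0.79, [684.0, 197.0, 106.0], [152.0, 128.0]), (0.75, [589.0, -30.0, 52.0], [225.0, 161.0])]
```

Run:
```python
import cv2
for n in ['scene','top']:
    i=cv2.imread(f'pics/{n}0.png'); cv2.imwrite(f'pics/{n}0b.png',cv2.resize(i,(784,588)))
i=cv2.imread('pics/scene0.png')[150:340,140:340]; cv2.imwrite('pics/s0c.png',cv2.resize(i,None,fx=3.1,fy=3.1,interpolation=2))
i=cv2.imread('pics/top0.png')[90:310,200:460]; cv2.imwrite('pics/t0c.png',cv2.resize(i,None,fx=2.7,fy=2.7,interpolation=2))
```

```text
(no output)
```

View pics/scene0b.png

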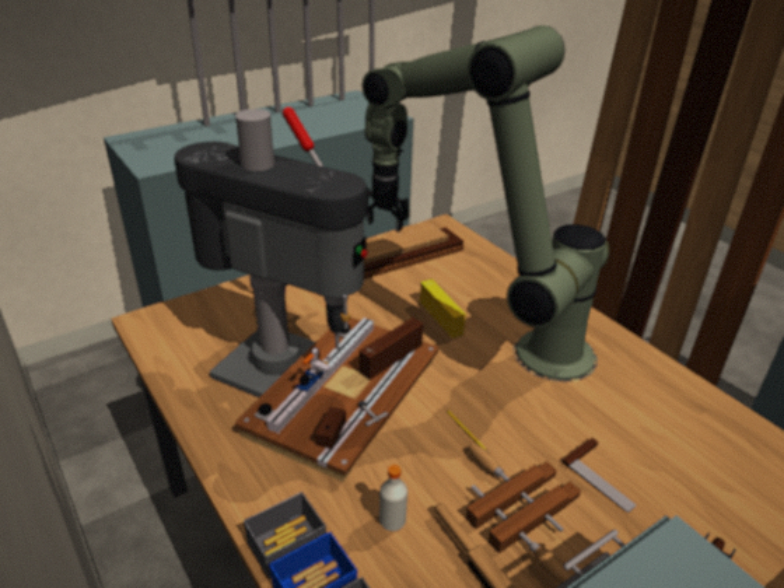

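View pics/top0b.png

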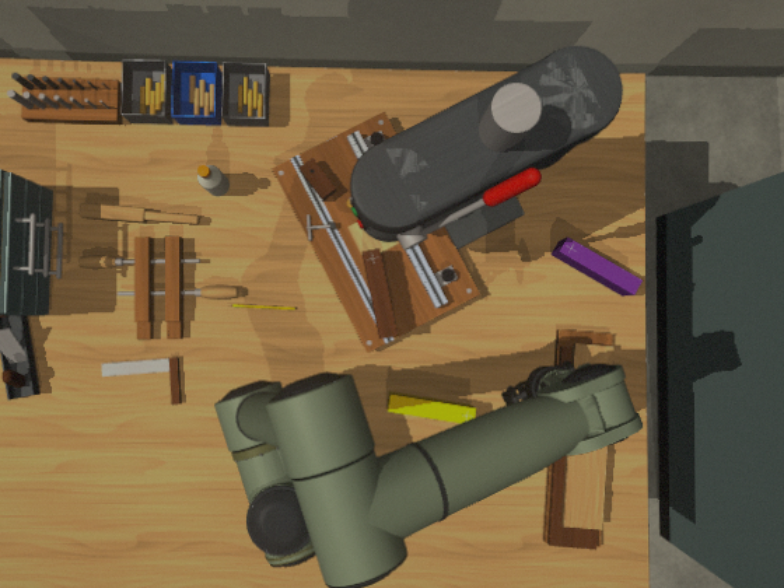

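View pics/s0c.png

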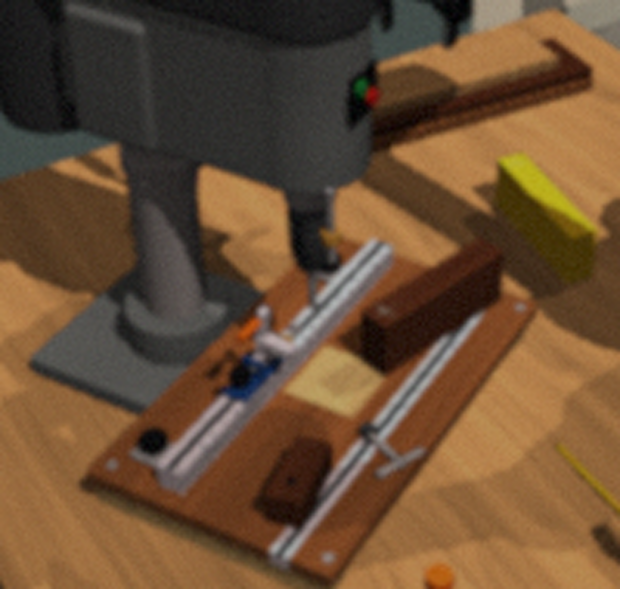

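View pics/t0c.png

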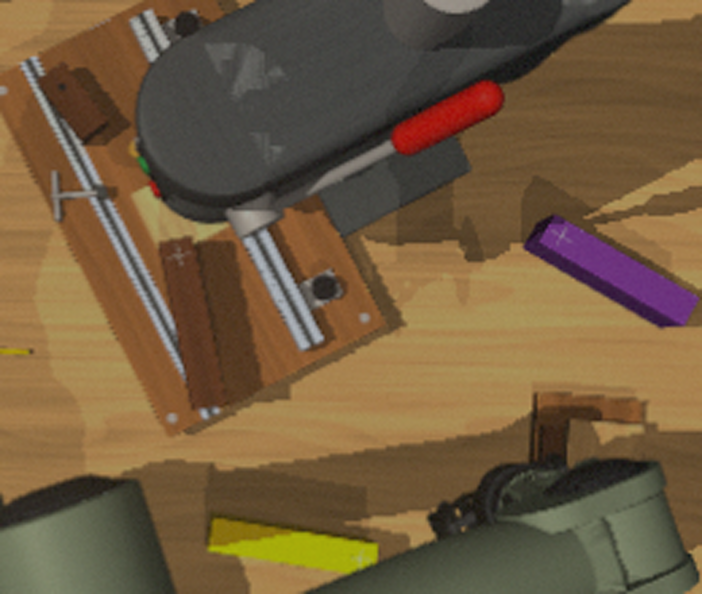

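```bash
cat > fit.py <<'E'
from h import *
P={}
for n in ['scene','top']:
    d=get_image(n); c=cloud(d); np.save(n+'_c.npy',c); np.save(n+'_i.npy',d['image'])
    ok=(d['depth']>0)
    for lo,hi,nm in [(40,56,'table'),(70,86,'fence'),(115,132,'blank')]:
        m=ok&(c[...,2]>lo)&(c[...,2]<hi)&(c[...,0]>330)&(c[...,0]<850)&(c[...,1]>-450)&(c[...,1]<100)
        p=c[m]
        l,lab,st,_=cv2.connectedComponentsWithStats(m.astype(np.uint8),connectivity=8)
        for k in np.argsort(-st[1:,4])[:3]+1:
            if st[k,4]<15: continue
            q=c[lab==k]; r=cv2.minAreaRect(q[:,:2].astype(np.float32))
            print(n,nm,st[k],q.mean(0).round(1),np.array(r[0]).round(1),np.array(r[1]).round(1),round(r[2],2),cv2.boxPoints(r).round(0).tolist())
E
python3 fit.py
```

```text
scene table [ 172  233  137  105 5448] [ 625.5 -128.3   45.5] [ 605.5 -213.2] [494.3 400.2] 27.85 [[293.0, -152.0], [480.0, -506.0], [917.0, -275.0], [730.0, 79.0]]
scene table [242 227  16  18  77] [ 456.3 -354.    46.1] [ 464.9 -352.5] [113.5  30.6] 31.87 [[409.0, -369.0], [425.0, -395.0], [521.0, -336.0], [505.0, -310.0]]
scene table [213 355   5   5  15] [842.7  92.5  46.9] [843.3  94.3] [8.2 9.9] 79.91 [[838.0, 91.0], [848.0, 89.0], [849.0, 97.0], [839.0, 99.0]]
scene fence [191 265  41  40 368] [ 731.4 -150.2   76.1] [ 718.8 -160.5] [202.6  34.9] 29.29 [[622.0, -195.0], [639.0, -225.0], [816.0, -126.0], [799.0, -96.0]]
scene fence [180 239  33  22 330] [ 685.7 -338.5   75.7] [ 683.1 -346.8] [108.9 116.6] 66.92 [[608.0, -374.0], [715.0, -420.0], [758.0, -320.0], [651.0, -274.0]]
scene fence [230 227  36  36 293] [ 505.8 -273.6   74.8] [ 509.1 -273.7] [230.6  35.7] 29.35 [[400.0, -315.0], [417.0, -346.0], [618.0, -233.0], [601.0, -202.0]]
scene blank [256 227  46  30 408] [ 440.1 -178.7  119.5] [ 432.9 -180.6] [206.8  46.2] 10.89 [[327.0, -177.0], [336.0, -223.0], [539.0, -184.0]
[... 435 characters left out ...]
[[292.0, -156.0], [436.0, -422.0], [868.0, -189.0], [725.0, 77.0]]
top fence [290 175  30  45 429] [ 474.  -292.3   77.7] [ 474.8 -292.1] [150.9  30.6] 28.18 [[401.0, -314.0], [415.0, -341.0], [549.0, -270.0], [534.0, -243.0]]
top fence [248  93  15  21 154] [ 779.7 -127.6   77.5] [ 778.3 -129.7] [57.9 30.9] 29.14 [[745.0, -130.0], [761.0, -157.0], [811.0, -129.0], [796.0, -102.0]]
top fence [265  94   9   9  58] [ 794.5 -170.9   74.1] [ 794.8 -172. ] [27.5 26.1] 0.47 [[781.0, -159.0], [781.0, -185.0], [809.0, -185.0], [808.0, -159.0]]
top blank [259 177  25  65 793] [ 430.7 -182.5  122.7] [ 431.2 -182.4] [199.9  40.2] 12.2 [[329.0, -184.0], [338.0, -223.0], [533.0, -181.0], [525.0, -142.0]]
```

```bash
cat >> h.py <<'E'
th=np.radians(28.25); YP=np.array([np.cos(th),np.sin(th),0]); XP=np.array([np.sin(th),-np.cos(th),0]); O=np.array([585.5,-192.6,0])
def tp(P): P=np.asarray(P)-O; return np.stack([P@XP,P@YP,P[...,2]],-1)
def fp(p): p=np.asarray(p,float); return O+p[0]*XP+p[1]*YP+np.array([0,0,p[2]])
E
python3 - <<'E'
from h import *
c=np.load('scene_c.npy'); im=np.load('scene_i.npy')
p=tp(c); hsv=cv2.cvtColor(im,cv2.COLOR_RGB2HSV).astype(int)
box=(abs(p[...,0]-20)<90)&(abs(p[...,1]-60)<120)&(p[...,2]>60)&(p[...,2]<300)
org=box&(hsv[...,0]<14)&(hsv[...,1]>170)&(hsv[...,2]>140)
blu=box&(hsv[...,0]>100)&(hsv[...,0]<125)&(hsv[...,1]>150)
for n,m in [('org',org),('blu',blu)]:
    v,u=np.nonzero(m); 
    print(n,len(u)); 
    for a,b in zip(u,v): print((int(a),int(b)),p[b,a].round(0).tolist(),end=' ')
    if len(u): print('\nmed',np.median(p[m],0).round(1),p[m].min(0).round(0),p[m].max(0).round(0))
ch=(abs(p[...,0])<60)&(abs(p[...,1])<60)&(p[...,2]>140)&(p[...,2]<285)
for lo in range(140,290,15):
    q=p[ch&(p[...,2]>=lo)&(p[...,2]<lo+15)]
    if len(q): print(lo,len(q),q.min(0).round(0),q.mean(0).round(1),q.max(0).round(0))
i=im[235:300,190:270,::-1]; cv2.imwrite('pics/s0d.png',cv2.resize(i,None,fx=9,fy=9,interpolation=cv2.INTER_CUBIC))
E
```

```text
org 22
(221, 253) [32.0, 72.0, 159.0] (222, 253) [27.0, 73.0, 162.0] (220, 254) [31.0, 79.0, 160.0] (221, 254) [29.0, 76.0, 159.0] (222, 254) [27.0, 74.0, 159.0] (223, 254) [27.0, 68.0, 155.0] (219, 255) [34.0, 81.0, 157.0] (220, 255) [28.0, 84.0, 162.0] (221, 255) [26.0, 81.0, 160.0] (222, 255) [25.0, 77.0, 158.0] (218, 256) [31.0, 91.0, 161.0] (219, 256) [29.0, 88.0, 160.0] (220, 256) [30.0, 82.0, 155.0] (221, 256) [24.0, 84.0, 159.0] (217, 257) [34.0, 93.0, 157.0] (218, 257) [28.0, 95.0, 161.0] (219, 257) [27.0, 92.0, 159.0] (220, 257) [25.0, 88.0, 157.0] (217, 258) [28.0, 101.0, 161.0] (218, 258) [29.0, 95.0, 156.0] (219, 258) [25.0, 94.0, 157.0] (218, 259) [24.0, 101.0, 158.0] 
med [ 27.9  84.3 159. ] [ 24.  68. 155.] [ 34. 101. 162.]
blu 56
(219, 266) [43.0, 72.0, 99.0] (219, 267) [43.0, 74.0, 95.0] (228, 267) [26.0, 45.0, 81.0] (226, 268) [30.0, 51.0, 79.0] (227, 268) [27.0, 50.0, 79.0] (228, 268) [22.0, 51.0, 82.0] (224, 269) [26.0, 69.0, 90.0] (225, 269) [26.0, 62.0, 85.0] (226, 269) [27.0, 56.0, 79.0] (227, 269) [23.0, 56.0, 81.0] (223, 270) [28.0, 72.0, 87.0] (224, 270) [2
[... 1316 characters left out ...]
, 78.0] (219, 277) [23.0, 104.0, 83.0] 
med [28.2 88.  81.8] [22. 45. 76.] [ 46. 110.  99.]
140 14 [ -3.   2. 142.] [  9.4  23.4 149.3] [ 33.  60. 154.]
155 18 [ -4.  -3. 157.] [ 11.9  27.  162.1] [ 33.  59. 168.]
170 10 [ -3.  -2. 170.] [ -0.4   3.9 177.8] [  4.   8. 184.]
185 7 [-11.  -5. 186.] [ -4.8   8.5 193.2] [  2.  17. 199.]
200 26 [-17.  -2. 201.] [ -6.9  15.2 208. ] [  8.  24. 214.]
215 35 [-22.   9. 215.] [ -6.1  20.  223.3] [ 17.  29. 230.]
230 39 [-23.   7. 230.] [ -6.3  20.1 236.6] [ 14.  28. 245.]
245 41 [-56.  12. 245.] [ -6.6  24.  252.5] [ 19.  55. 260.]
260 57 [-59.   7. 260.] [-15.9  27.8 267.1] [ 19.  59. 275.]
275 39 [-60.   8. 275.] [-12.2  24.7 279.7] [ 13.  59. 285.]
```

View pics/s0d.png

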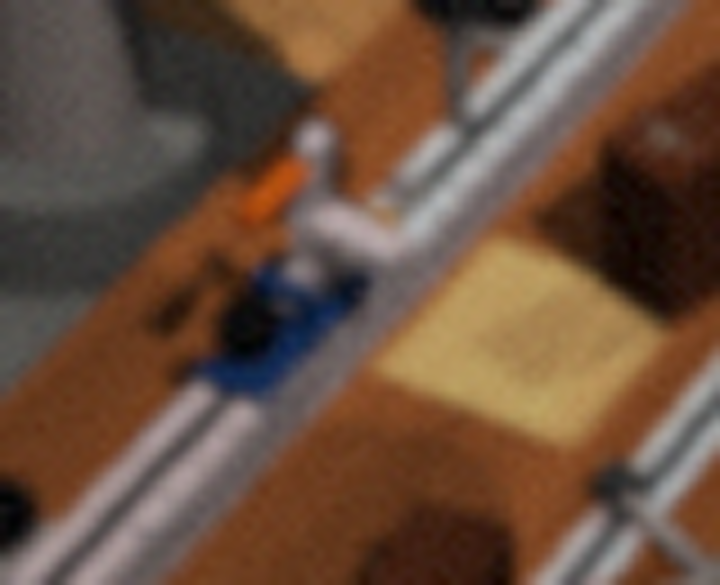

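```bash
cat >> h.py <<'E'
def Rt(a,b=0):
    # lean a deg of tool z: down->+x_press ; b: tool z tip toward +y_press (wrist to -y)
    B=np.stack([YP,XP,[0,0,-1]],1)
    return B@R.from_euler('x',-a,degrees=True).as_matrix()@R.from_euler('y',b,degrees=True).as_matrix()
def go(p,a=0,b=0,yaw=0,s=None):
    s=s or get_state(); Rc=R.from_euler('xyz',s['ee_rot']).as_matrix()
    T=np.asarray(s['tcp_pos']); G=R.from_euler('z',yaw,degrees=True).as_matrix()@Rt(a,b)
    print('t',round(s['time'],2),'press',tp(T).round(1),'tool z press',[round(float(x),3) for x in (Rc[:,2]@XP,Rc[:,2]@YP,Rc[2,2])],'w',round(s['width'],3),'q',np.round(s['joints'],2))
    F=np.array(s['contact_force']); print(' Fpress',[round(float(x),1) for x in (F@XP,F@YP,F[2])])
    if p is not None:
        print(' shift tool',(Rc.T@(fp(p)-T)).round(1),'turn',np.degrees(R.from_matrix(Rc.T@G).as_rotvec()).round(1))
E
python3 -c "
from h import *
go([-160,-100,250])"
```

```text
t 1.5 press [ 103.1 -437.4  250.3] tool z press [0.0, 0.0, -1.0] w 1.001 q [-1.24  0.33 -0.19  1.05  0.    1.44]
 Fpress [0.1, 0.5, 0.0]
 shift tool [ 3.312e+02 -2.709e+02  3.000e-01] turn [ 0.  -0.  -1.3]
```

Emit:
play_rows --steps '[{"tx": 20, "ty": -40, "wz": -1.3}, {"tx": 45, "ty": -40}, {"tx": 50, "ty": -40}, {"tx": 55, "ty": -38}, {"tx": 55, "ty": -38}, {"tx": 55, "ty": -38}, {"tx": 55, "ty": -38}]' --hand 0.35

```text
invalid input at $.steps[0]: expected keys tx, ty, tz, wx, wy, wz
```

```bash
python3 -c "
from h import *
go([-130,84,270],45)"
```

```text
t 1.5 press [ 103.1 -437.4  250.3] tool z press [0.0, 0.0, -1.0] w 1.001 q [-1.24  0.33 -0.19  1.05  0.    1.44]
 Fpress [0.1, 0.5, 0.0]
 shift tool [ 515.8 -245.1  -19.7] turn [-45.    0.5  -1.3]
```

Emit:
play_rows --steps '[{"tx": 20, "ty": -40, "tz": 0, "wx": 0, "wy": 0, "wz": -1.3}, {"tx": 45, "ty": -40, "tz": 0, "wx": 0, "wy": 0, "wz": 0}, {"tx": 50, "ty": -40, "tz": 0, "wx": 0, "wy": 0, "wz": 0}, {"tx": 55, "ty": -38, "tz": 0, "wx": 0, "wy": 0, "wz": 0}, {"tx": 55, "ty": -38, "tz": 0, "wx": 0, "wy": 0, "wz": 0}, {"tx": 55, "ty": -38, "tz": 0, "wx": 0, "wy": 0, "wz": 0}, {"tx": 55, "ty": -38, "tz": 0, "wx": 0, "wy": 0, "wz": 0}]' --hand 0.35

```text
time: 2.38
tcp_pos: [409.5, -109.6, 250.5]
ee_rot: [3.135, -0.003, 0.483]
contact_force: [0.8, -0.3, -0.1]
width: 0.349
```

```bash
python3 -c "
from h import *
go([-130,84,270],45)"
```

```text
t 2.38 press [-156.4 -115.7  250.5] tool z press [0.006, 0.003, -1.0] w 0.349 q [-0.43  0.09 -0.5   0.98 -0.    2.22]
 Fpress [0.6, 0.5, -0.1]
 shift tool [200.1  24.5 -18.8] turn [-44.6   0.1  -0.6]
```

Emit:
play_rows --steps '[{"tx": 40, "ty": 0, "tz": 0, "wx": -9, "wy": 0, "wz": -0.6}, {"tx": 40, "ty": 0, "tz": 0, "wx": -9, "wy": 0, "wz": 0}, {"tx": 40, "ty": 0, "tz": 0, "wx": -9, "wy": 0, "wz": 0}, {"tx": 40, "ty": 0, "tz": 0, "wx": -9, "wy": 0, "wz": 0}, {"tx": 40, "ty": 0, "tz": 0, "wx": -9, "wy": 0, "wz": 0}, {"tx": 0, "ty": 0, "tz": 0, "wx": 0, "wy": 0, "wz": 0}]'

```text
time: 3.12
tcp_pos: [593.8, -6.2, 254.4]
ee_rot: [2.322, -0.011, 0.501]
contact_force: [-1.0, -0.8, 0.2]
width: 0.352
```

```bash
python3 -c "
from h import *
go([-30,84.5,222],45)
for n in ['scene','top']:
    d=get_image(n); save(d,n+'1.png')
c=cv2.imread('pics/scene1.png')[150:310,160:340]; cv2.imwrite('pics/s1c.png',cv2.resize(c,None,fx=3.6,fy=3.6,interpolation=cv2.INTER_CUBIC))
"
```

```text
t 3.12 press [-160.2   95.6  254.4] tool z press [0.731, 0.013, -0.683] w 0.352 q [ 0.2   0.3  -0.49  0.47 -0.77  2.72]
 Fpress [0.3, -1.3, 0.2]
 shift tool [-12.4  65.3 117.1] turn [ 1.9 -0.7 -0.1]
```

View pics/s1c.png

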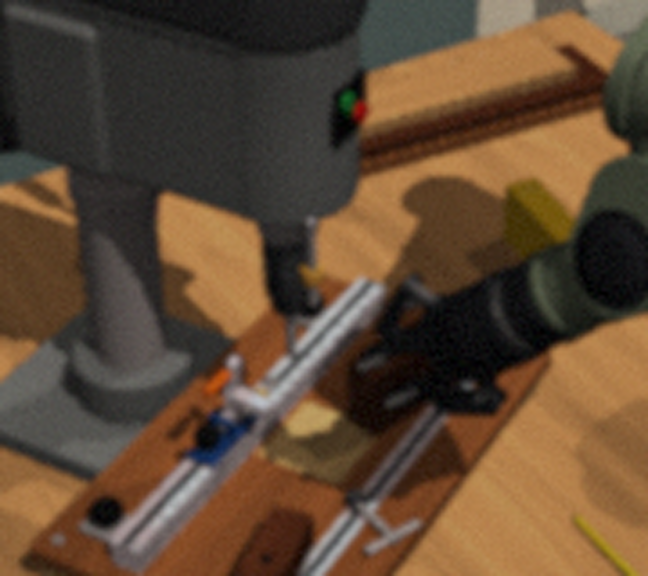

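View pics/top1.png

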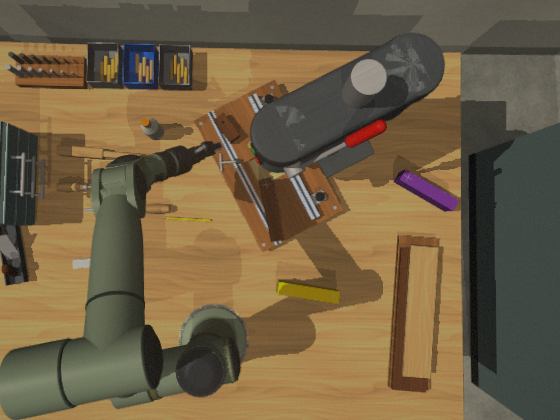

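Emit:
play_rows --steps '[{"tx": -3, "ty": 16, "tz": 29, "wx": 1.9, "wy": -0.7, "wz": 0}, {"tx": -3, "ty": 16, "tz": 29, "wx": 0, "wy": 0, "wz": 0}, {"tx": -3, "ty": 16, "tz": 29, "wx": 0, "wy": 0, "wz": 0}, {"tx": -2, "ty": 16, "tz": 29, "wx": 0, "wy": 0, "wz": 0}, {"tx": 0, "ty": 0, "tz": 0, "wx": 0, "wy": 0, "wz": 0}]'

```text
time: 3.85
tcp_pos: [642.1, -136.4, 225.2]
ee_rot: [2.358, -0.009, 0.48]
contact_force: [-0.7, 0.6, -0.6]
width: 0.347
```

```bash
python3 -c "
from h import *
go([33,85,159],45)
"
```

```text
t 3.85 press [-22.7  76.5 225.2] tool z press [0.706, -0.003, -0.708] w 0.347 q [-0.06  0.35 -0.51  0.24 -0.65  2.44]
 Fpress [-0.9, -0.3, -0.6]
 shift tool [ 8.7 -7.4 86.2] turn [-0.1  0.2 -0.9]
```

Emit:
play_rows --steps '[{"tx": 8.7, "ty": -8.5, "tz": 5, "wx": 0, "wy": 0, "wz": -0.8}, {"tx": 0, "ty": 0, "tz": 20, "wx": 0, "wy": 0, "wz": 0}, {"tx": 0, "ty": 0, "tz": 20, "wx": 0, "wy": 0, "wz": 0}, {"tx": 0, "ty": 0, "tz": 10, "wx": 0, "wy": 0, "wz": 0}, {"tx": 0, "ty": 0, "tz": 0, "wx": 0, "wy": 0, "wz": 0}]'

```text
time: 4.47
tcp_pos: [665.7, -159.3, 180.7]
ee_rot: [2.359, 0.001, 0.493]
contact_force: [0.5, -0.7, -0.3]
width: 0.348
```

```bash
python3 -c "
from h import *
go([32,85,158],45)
d=get_image('scene'); save(d,'scene2.png')
c=cv2.imread('pics/scene2.png')[200:300,170:290]; cv2.imwrite('pics/s2c.png',cv2.resize(c,None,fx=5.5,fy=5.5,interpolation=cv2.INTER_CUBIC))
"
```

```text
t 4.47 press [  8.7  86.4 180.7] tool z press [0.705, -0.0, -0.709] w 0.348 q [-0.1   0.44 -0.5   0.12 -0.62  2.38]
 Fpress [0.8, 0.1, -0.3]
 shift tool [-1.4  0.5 32.6] turn [-0.2  0.   0. ]
```

View pics/s2c.png

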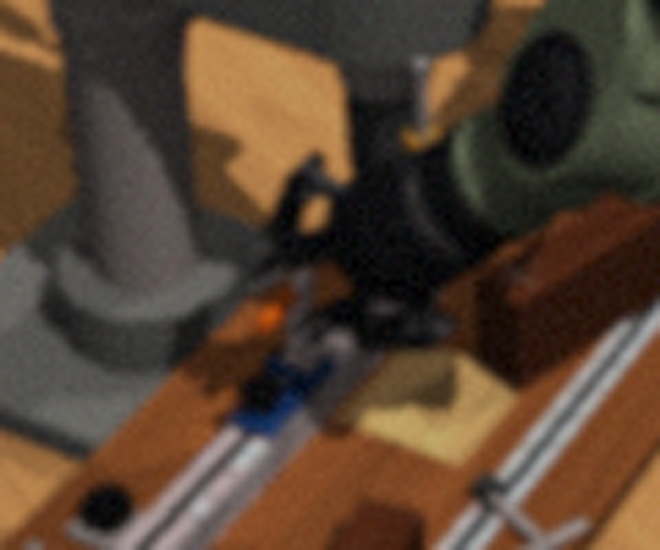

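Emit:
play_rows --steps '[{"tx": 0, "ty": 0, "tz": 8, "wx": 0, "wy": 0, "wz": 0}, {"tx": 0, "ty": 0, "tz": 8, "wx": 0, "wy": 0, "wz": 0}, {"tx": 0, "ty": 0, "tz": 0, "wx": 0, "wy": 0, "wz": 0}]'

```text
time: 4.9
tcp_pos: [672.0, -168.6, 170.2]
ee_rot: [2.359, -0.001, 0.495]
contact_force: [0.0, -0.3, -0.1]
width: 0.351
```

```bash
python3 -c "
from h import *
go([32,85,158],45)
d=get_image('scene'); save(d,'scene3.png')
c=cv2.imread('pics/scene3.png')[220:290,190:270]; cv2.imwrite('pics/s3c.png',cv2.resize(c,None,fx=8,fy=8,interpolation=cv2.INTER_CUBIC))
"
```

```text
t 4.9 press [ 19.8  87.5 170.2] tool z press [0.705, 0.002, -0.709] w 0.351 q [-0.11  0.46 -0.5   0.09 -0.62  2.36]
 Fpress [0.2, -0.1, -0.1]
 shift tool [-2.6  0.  17.2] turn [-0.1 -0.1  0. ]
```

View pics/s3c.png

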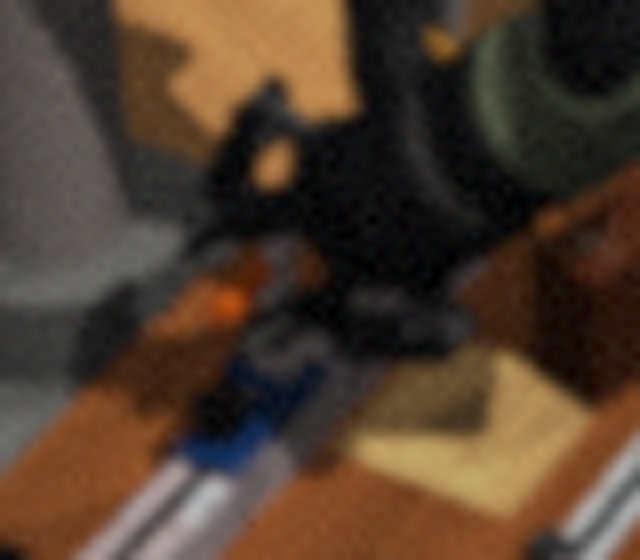

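Emit:
play_rows --steps '[{"tx": -2.5, "ty": 0, "tz": 8, "wx": 0, "wy": 0, "wz": 0}, {"tx": 0, "ty": 0, "tz": 9, "wx": 0, "wy": 0, "wz": 0}, {"tx": 0, "ty": 0, "tz": 0, "wx": 0, "wy": 0, "wz": 0}]'

```text
time: 5.32
tcp_pos: [675.8, -181.1, 157.7]
ee_rot: [2.358, -0.001, 0.495]
contact_force: [-0.5, -0.5, 0.6]
width: 0.35
```

```bash
python3 -c "
from h import *
go([32,85,158],45)
"
```

```text
t 5.33 press [ 32.6  85.  157.7] tool z press [0.706, 0.002, -0.709] w 0.35 q [-0.14  0.49 -0.51  0.04 -0.61  2.34]
 Fpress [0.2, -0.7, 0.6]
 shift tool [ 0.1 -0.2 -0.6] turn [-0.1 -0.1  0. ]
```

Emit:
play_rows --steps '[{"tx": 0, "ty": -2, "tz": 0, "wx": 0, "wy": 0, "wz": 0}, {"tx": 0, "ty": -8.6, "tz": -7.2, "wx": 0, "wy": 0, "wz": 0}, {"tx": 0, "ty": -9.7, "tz": -5.6, "wx": 0, "wy": 0, "wz": 0}, {"tx": 0, "ty": -10.5, "tz": -3.8, "wx": 0, "wy": 0, "wz": 0}, {"tx": 0, "ty": -11, "tz": -1.9, "wx": 0, "wy": 0, "wz": 0}, {"tx": 0, "ty": 0, "tz": 0, "wx": 0, "wy": 0, "wz": 0}]' --hand 0.2

```text
time: 6.08
tcp_pos: [654.1, -140.2, 140.8]
ee_rot: [2.358, -0.001, 0.496]
contact_force: [-0.2, -0.5, 0.7]
width: 0.2
```

```bash
python3 -c "
from h import *
go([35.5-64*.643,85,94+64*.766],45)
d=get_image('scene'); save(d,'scene4.png')
c=cv2.imread('pics/scene4.png')[200:300,170:290]; cv2.imwrite('pics/s4c.png',cv2.resize(c,None,fx=5.5,fy=5.5,interpolation=cv2.INTER_CUBIC))
"
```

```text
t 6.08 press [-13.7  85.2 140.8] tool z press [0.706, 0.003, -0.708] w 0.2 q [-0.07  0.49 -0.56  0.03 -0.64  2.41]
 Fpress [0.4, -0.4, 0.7]
 shift tool [-0.3  7.3  4.1] turn [-0.1 -0.2  0.1]
```

View pics/s4c.png

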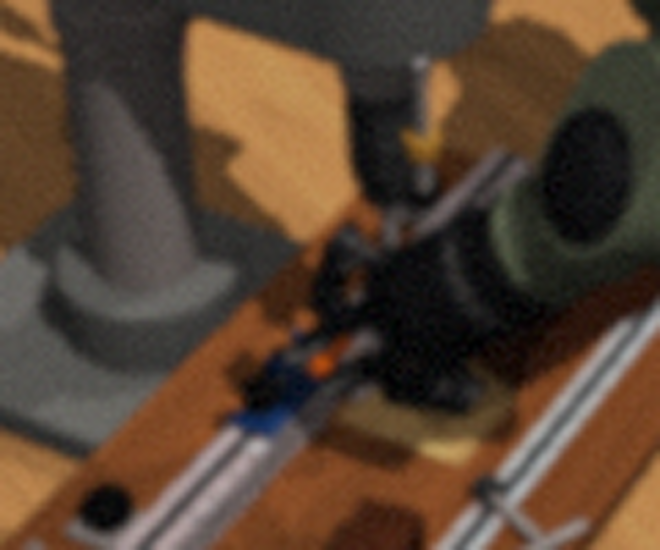

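Emit:
play_rows --steps '[{"tx": 0, "ty": -11.5, "tz": 2, "wx": 0, "wy": 0, "wz": 0}, {"tx": 0, "ty": -11, "tz": 4.5, "wx": 0, "wy": 0, "wz": 0}, {"tx": 0, "ty": -10, "tz": 6.5, "wx": 0, "wy": 0, "wz": 0}, {"tx": 0, "ty": -6, "tz": 5, "wx": 0, "wy": 0, "wz": 0}, {"tx": 0, "ty": 0, "tz": 0, "wx": 0, "wy": 0, "wz": 0}]'

```text
time: 6.75
tcp_pos: [647.1, -127.3, 97.7]
ee_rot: [2.358, -0.002, 0.495]
contact_force: [0.6, -0.3, 0.2]
width: 0.201
```

```bash
python3 -c "
from h import *
go([-30,85,92],45)
"
```

```text
t 6.75 press [-28.3  85.2  97.7] tool z press [0.706, 0.003, -0.708] w 0.201 q [-0.04  0.55 -0.6  -0.06 -0.65  2.44]
 Fpress [0.5, 0.3, 0.2]
 shift tool [-0.2 -5.2  2.8] turn [-0.1 -0.1  0. ]
```

Now small pushes until the rest is felt (force up).

Emit:
play_rows --steps '[{"tx": 0, "ty": -2, "tz": 2, "wx": 0, "wy": 0, "wz": 0}, {"tx": 0, "ty": -2, "tz": 2, "wx": 0, "wy": 0, "wz": 0}, {"tx": 0, "ty": 0, "tz": 0, "wx": 0, "wy": 0, "wz": 0}]'

```text
time: 7.12
tcp_pos: [647.6, -127.6, 92.1]
ee_rot: [2.357, -0.002, 0.495]
contact_force: [0.1, -0.4, 0.2]
width: 0.201
```

Emit:
play_rows --steps '[{"tx": 0, "ty": -1.4, "tz": 1.4, "wx": 0, "wy": 0, "wz": 0}, {"tx": 0, "ty": 0, "tz": 0, "wx": 0, "wy": 0, "wz": 0}]'

```text
time: 7.38
tcp_pos: [647.8, -127.7, 90.4]
ee_rot: [2.357, -0.003, 0.495]
contact_force: [-0.3, 0.5, -0.5]
width: 0.197
```

```bash
python3 -c "
from h import *
go([-30,85,92],45)
d=get_image('scene'); save(d,'scene5.png')
c=cv2.imread('pics/scene5.png')[220:300,190:290]; cv2.imwrite('pics/s5c.png',cv2.resize(c,None,fx=6.5,fy=6.5,interpolation=cv2.INTER_CUBIC))
"
```

```text
t 7.38 press [-27.7  85.6  90.4] tool z press [0.707, 0.003, -0.707] w 0.197 q [-0.04  0.57 -0.61 -0.08 -0.65  2.44]
 Fpress [-0.6, -0.1, -0.5]
 shift tool [-0.6 -0.5 -2.8] turn [-0.  -0.2 -0.1]
```

View pics/s5c.png

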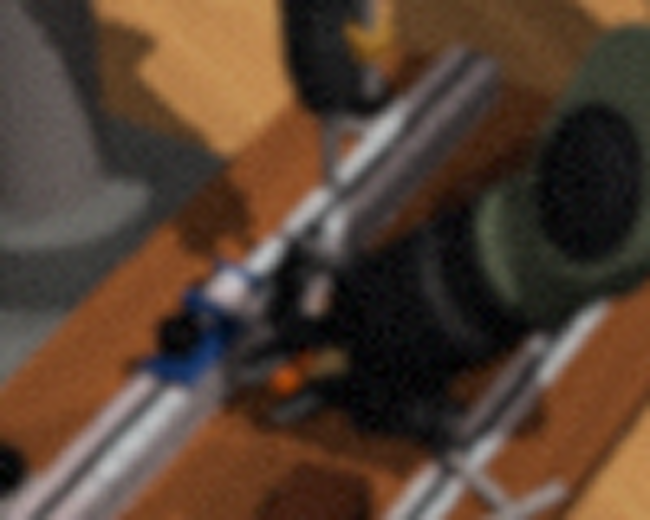

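Emit:
play_rows --steps '[{"tx": 0, "ty": -1.2, "tz": 0.8, "wx": 0, "wy": 0, "wz": 0}, {"tx": 0, "ty": -1.2, "tz": 0.8, "wx": 0, "wy": 0, "wz": 0}, {"tx": 0, "ty": 0, "tz": 0, "wx": 0, "wy": 0, "wz": 0}]'

```text
time: 7.8
tcp_pos: [647.8, -127.5, 88.0]
ee_rot: [2.355, -0.003, 0.494]
contact_force: [-0.1, -0.3, 0.8]
width: 0.202
```

Emit:
play_rows --steps '[{"tx": 0, "ty": -1.2, "tz": 0.8, "wx": 0, "wy": 0, "wz": 0}, {"tx": 0, "ty": 0, "tz": 0, "wx": 0, "wy": 0, "wz": 0}]'

```text
time: 8.05
tcp_pos: [648.3, -127.7, 87.6]
ee_rot: [2.353, -0.004, 0.493]
contact_force: [0.0, -1.5, 0.1]
width: 0.2
```

```bash
python3 -c "
from h import *
go([-30,85,92],45)
"
```

```text
t 8.05 press [-27.5  86.   87.6] tool z press [0.709, 0.003, -0.705] w 0.2 q [-0.04  0.57 -0.61 -0.09 -0.65  2.44]
 Fpress [1.3, -0.7, 0.1]
 shift tool [-1.   1.3 -4.9] turn [ 0.2 -0.2 -0.2]
```

Emit:
play_rows --steps '[{"tx": 0, "ty": -2, "tz": 0.5, "wx": 0, "wy": 0, "wz": 0}, {"tx": 0, "ty": -2, "tz": 0.5, "wx": 0, "wy": 0, "wz": 0}]'

```text
time: 8.3
tcp_pos: [648.6, -127.7, 87.1]
ee_rot: [2.346, -0.006, 0.489]
contact_force: [-2.1, -2.9, 7.3]
width: 0.201
```

```bash
python3 -c "
from h import *
go([-30,85,92],45)
"
```

```text
t 8.3 press [-27.3  86.3  87.1] tool z press [0.715, 0.002, -0.7] w 0.201 q [-0.04  0.58 -0.61 -0.1  -0.66  2.45]
 Fpress [1.5, -3.2, 7.3]
 shift tool [-1.3  1.6 -5.4] turn [ 0.6 -0.1 -0.4]
```

Emit:
play_rows --steps '[{"tx": 0, "ty": 3, "tz": 0, "wx": 0, "wy": 0, "wz": 0}, {"tx": 0, "ty": 0.5, "tz": 0, "wx": 0, "wy": 0, "wz": 0}, {"tx": 0, "ty": 0, "tz": -20, "wx": 0.6, "wy": 0, "wz": -0.4}, {"tx": 0, "ty": 0, "tz": -40, "wx": 0, "wy": 0, "wz": 0}, {"tx": 0, "ty": 0, "tz": -50, "wx": 0, "wy": 0, "wz": 0}, {"tx": 0, "ty": 0, "tz": -50, "wx": 0, "wy": 0, "wz": 0}, {"tx": 0, "ty": 20, "tz": -40, "wx": 0, "wy": 0, "wz": 0}]' --hand 0.3

```text
time: 9.18
tcp_pos: [583.2, -15.3, 241.4]
ee_rot: [2.37, 0.011, 0.495]
contact_force: [1.1, -0.1, 0.8]
width: 0.3
```

```bash
python3 -c "
from h import *
go([-80,-180,220],0)
d=get_image('scene'); save(d,'scene6.png')
c=cv2.imread('pics/scene6.png')[220:310,190:310]; cv2.imwrite('pics/s6c.png',cv2.resize(c,None,fx=6,fy=6,interpolation=cv2.INTER_CUBIC))
p=tp(cloud(d)); hsv=cv2.cvtColor(d['image'],cv2.COLOR_RGB2HSV).astype(int)
m=(abs(p[...,0])<90)&(abs(p[...,1]-80)<60)&(p[...,2]>60)&(p[...,2]<200)&(hsv[...,0]<14)&(hsv[...,1]>180)&(hsv[...,2]>150)
print(m.sum(),np.median(p[m],0),p[m].min(0),p[m].max(0))
"
```

```text
t 9.18 press [-157.3   81.9  241.4] tool z press [0.698, -0.006, -0.717] w 0.3 q [ 0.17  0.29 -0.5   0.48 -0.73  2.7 ]
 Fpress [0.6, 1.0, 0.8]
 shift tool [-261.8   38.1   70.8] turn [44.2  0.5  0.3]
9 [-32.38685824  89.49982724  92.80410973] [-33.21761589  74.53167454  87.91887499] [-25.76696775  99.63904544  97.54441335]
```

View pics/s6c.png

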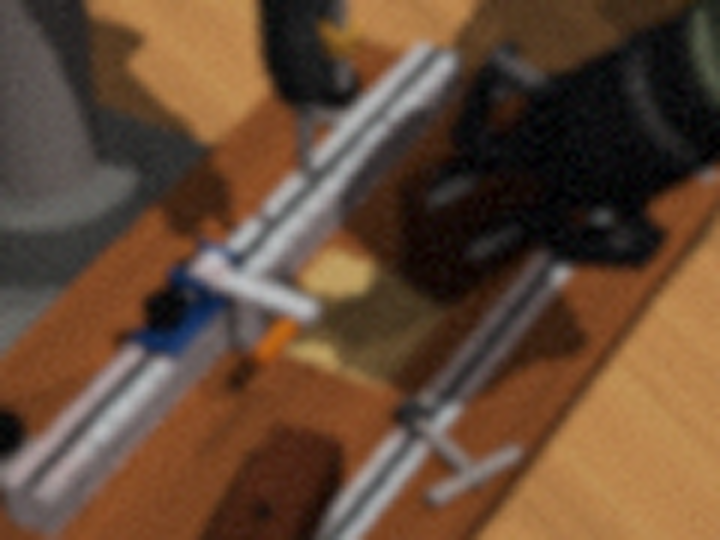

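Run:
```python
from h import *
c=np.load('top_c.npy'); im=np.load('top_i.npy'); p=tp(c)
hsv=cv2.cvtColor(im,cv2.COLOR_RGB2HSV).astype(int)
for (u,v) in [(293,170),(290,160),(310,160),(330,148),(345,140),(365,130),(380,122)]: print((u,v),p[v,u].round(0))
m=((hsv[...,0]<6)|(hsv[...,0]>174))&(hsv[...,1]>200)&(p[...,2]>380)
print(p[m].min(0).round(0),p[m].max(0).round(0))
# wrist in initial picture (TCP at press 103,-437,250)
for (u,v) in [(378,285),(385,290),(400,280),(420,280),(440,280),(450,285),(430,270),(410,300),(330,330)]: print('wrist',(u,v),p[v,u].round(0))
print('blank',tp([431.2,-182.4,0]))
```

```text
(293, 170) [ -7. -82. 477.]
(290, 160) [-15. -67. 580.]
(310, 160) [ 36. -82. 510.]
(330, 148) [123. -66. 356.]
(345, 140) [107. -86. 608.]
(365, 130) [143. -91. 652.]
(380, 122) [170. -93. 681.]
[-150. -174.  431.] [ 180.   -9. 1663.]
wrist (378, 285) [   9. -375.  700.]
wrist (385, 290) [  13. -385.  721.]
wrist (400, 280) [  49. -384.  708.]
wrist (420, 280) [  84. -402.  709.]
wrist (440, 280) [ 122. -424.  693.]
wrist (450, 285) [ 141. -447.  674.]
wrist (430, 270) [ 112. -396.  700.]
wrist (410, 300) [  46. -424.  717.]
wrist (330, 330) [-118. -387.  785.]
blank [ -82.01831018 -131.0935803     0.        ]
```

```bash
python3 -c "
from h import *
print(tp([377.4,-194,0]))
go([-97.6,-183.6,220],0,20,-16.05)"
```

```text
[ -97.26457571 -183.97601015    0.        ]
t 9.22 press [-156.7   84.8  248.4] tool z press [0.701, 0.0, -0.713] w 0.3 q [ 0.17  0.29 -0.5   0.49 -0.73  2.7 ]
 Fpress [-0.6, 1.2, 4.1]
 shift tool [-268.5   21.3   61.6] turn [40.9 12.7 22.9]
```

Emit:
play_rows --steps '[{"tx": -25, "ty": 0, "tz": 0, "wx": 9, "wy": 0, "wz": 0}, {"tx": -45, "ty": 0, "tz": 0, "wx": 9, "wy": 0, "wz": 0}, {"tx": -50, "ty": 0, "tz": 0, "wx": 9, "wy": 0, "wz": 0}, {"tx": -50, "ty": 0, "tz": 0, "wx": 9, "wy": 0, "wz": 0}, {"tx": -45, "ty": 0, "tz": 0, "wx": 8.5, "wy": 0, "wz": 0}, {"tx": 0, "ty": 0, "tz": 0, "wx": 0, "wy": 0, "wz": 0}]' --hand 1

```text
time: 9.98
tcp_pos: [393.6, -116.8, 249.4]
ee_rot: [-3.118, -0.007, 0.5]
contact_force: [0.5, -0.4, 0.1]
width: 1.0
```

```bash
python3 -c "
from h import *
go([-97.6,-183.6,200],0,20,-16.05)"
```

```text
t 9.97 press [-157.6 -133.2  249.4] tool z press [-0.023, 0.007, -1.0] w 1.0 q [-0.48  0.08 -0.51  1.    0.02  2.16]
 Fpress [0.6, 0.2, 0.1]
 shift tool [-51.2  60.8  47.7] turn [-4.2 19.7 16. ]
```

Emit:
play_rows --steps '[{"tx": -25, "ty": 30, "tz": 10, "wx": -1.5, "wy": 0, "wz": 8}, {"tx": -20, "ty": 25, "tz": 10, "wx": 0, "wy": 0, "wz": 8}, {"tx": 0, "ty": 0, "tz": 5, "wx": 0, "wy": 10, "wz": 0}, {"tx": 0, "ty": 0, "tz": 5, "wx": 0, "wy": 10, "wz": 0}, {"tx": 0, "ty": 0, "tz": 0, "wx": 0, "wy": 0, "wz": 0}]'

```text
time: 10.6
tcp_pos: [379.8, -184.2, 215.8]
ee_rot: [3.138, -0.366, 0.219]
contact_force: [-0.9, 0.2, -0.4]
width: 0.997
```

```bash
python3 -c "
from h import *
go([-97.6,-183.6,160],0,20,-16.05)
d=get_image('top'); save(d,'top7.png'); c=tp(cloud(d))
m=(c[...,2]>115)&(c[...,2]<132)&(abs(c[...,0]+82)<70)&(c[...,1]>-175)&(c[...,1]<0)
print(m.sum()); q=c[m]; print(cv2.minAreaRect(q[:,:2].astype(np.float32)))
"
```

```text
t 10.6 press [-104.7 -177.2  215.8] tool z press [0.1, 0.344, -0.934] w 0.997 q [-0.85 -0.04 -0.79  0.64  0.32  2.11]
 Fpress [-0.6, -0.7, -0.4]
 shift tool [-23.9   8.4  50.6] turn [ 0.1 -1.   0.3]
586
((-75.06244659423828, -106.76493072509766), (148.44357299804688, 39.893924713134766), 74.04808807373047)
```

View pics/top7.png

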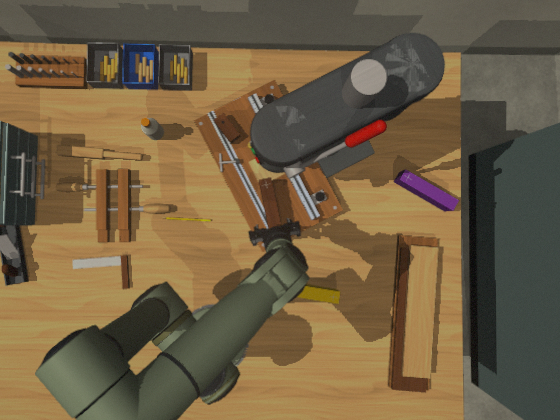

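```bash
python3 -c "
from h import *
go([-97.6,-183.6,106],0,20,-16.05)"
```

```text
t 10.65 press [-103.5 -176.3  216.9] tool z press [0.101, 0.344, -0.934] w 1.001 q [-0.84 -0.04 -0.79  0.64  0.32  2.11]
 Fpress [-0.2, 0.1, 0.1]
 shift tool [-44.8   7.1 101.6] turn [ 0.1 -1.   0.4]
```

Emit:
play_rows --steps '[{"tx": -12, "ty": 4, "tz": 20, "wx": 0, "wy": -1, "wz": 0}, {"tx": -12, "ty": 4, "tz": 28, "wx": 0, "wy": 0, "wz": 0}, {"tx": -9, "ty": 0, "tz": 25, "wx": 0, "wy": 0, "wz": 0}, {"tx": -9, "ty": 0, "tz": 23, "wx": 0, "wy": 0, "wz": 0}, {"tx": 0, "ty": 0, "tz": 0, "wx": 0, "wy": 0, "wz": 0}]'

```text
time: 11.28
tcp_pos: [386.9, -196.6, 113.8]
ee_rot: [3.126, -0.345, 0.238]
contact_force: [-0.9, 0.5, -0.2]
width: 1.001
```

```bash
python3 -c "
from h import *
go([-97.6,-183.6,107],0,20,-16.05)"
```

```text
t 11.28 press [ -90.5 -176.9  113.8] tool z press [0.1, 0.323, -0.941] w 1.001 q [-0.84  0.15 -0.91  0.33  0.29  2.09]
 Fpress [-0.8, -0.6, -0.2]
 shift tool [-10.1  -5.3   3.5] turn [0.4 0.2 1.4]
```

Emit:
play_rows --steps '[{"tx": -10, "ty": -5.3, "tz": 3, "wx": 0.4, "wy": 0.2, "wz": 1.4}, {"tx": 0, "ty": 0, "tz": 0, "wx": 0, "wy": 0, "wz": 0}]'

```text
time: 11.52
tcp_pos: [379.1, -193.5, 108.7]
ee_rot: [3.141, -0.349, 0.214]
contact_force: [0.1, 0.6, 0.9]
width: 0.999
```

```bash
python3 -c "
from h import *
go([-97.6,-183.6,107],0,20,-16.05); print(tip_extent() if callable(tip_extent) else tip_extent)"
```

```text
t 11.53 press [ -96.9 -182.3  108.7] tool z press [0.094, 0.329, -0.94] w 0.999 q [-0.85  0.15 -0.93  0.32  0.3   2.1 ]
 Fpress [-0.5, 0.4, 0.9]
 shift tool [-2.  -0.3  1. ] turn [-0.   0.   0.1]
19.0
```

Emit:
play_rows --steps '[{"tx": 0, "ty": 0, "tz": 0, "wx": 0, "wy": 0, "wz": 0}, {"tx": 0, "ty": 0, "tz": 0, "wx": 0, "wy": 0, "wz": 0}, {"tx": 0, "ty": 0, "tz": 0, "wx": 0, "wy": 0, "wz": 0}, {"tx": 0, "ty": 0, "tz": 0, "wx": 0, "wy": 0, "wz": 0}, {"tx": 0, "ty": 0, "tz": 0, "wx": 0, "wy": 0, "wz": 0}]' --hand 0 --squeeze 25

```text
time: 12.15
tcp_pos: [379.8, -194.4, 110.2]
ee_rot: [3.139, -0.35, 0.215]
contact_force: [0.7, 1.0, -1.6]
width: 0.463
```

```bash
python3 -c "
from h import *
go([-97.6,-183.6,107],0,20,-16.05); print(tip_extent() if callable(tip_extent) else tip_extent)"
```

```text
t 12.15 press [ -95.8 -182.   110.2] tool z press [0.097, 0.329, -0.939] w 0.463 q [-0.85  0.15 -0.93  0.32  0.3   2.1 ]
 Fpress [-0.5, 1.1, -1.6]
 shift tool [-3.  -1.3  2.4] turn [ 0.1 -0.1  0.1]
19.0
```

```bash
cat >> h.py <<'E'
def plan(p,a=0,b=0,yaw=0,n=4):
    from scipy.spatial.transform import Slerp
    go(p,a,b,yaw); s=get_state(); R0=R.from_euler('xyz',s['ee_rot']); T0=np.asarray(s['tcp_pos'])
    G=R.from_euler('z',yaw,degrees=True)*R.from_matrix(Rt(a,b)); S=Slerp([0,1],R.concatenate([R0,G])); T1=fp(p)
    for k in range(n):
        A=S(k/n); d=A.as_matrix().T@(T1-T0)/n; w=np.degrees((A.inv()*S((k+1)/n)).as_rotvec()); print('  ',d.round(1),w.round(2))
E
python3 -c "
from h import *
plan([-10,-177,110.5],0,20,0,6)"
```

```text
t 12.15 press [ -95.8 -182.   110.2] tool z press [0.097, 0.329, -0.939] w 0.463 q [-0.85  0.15 -0.93  0.32  0.3   2.1 ]
 Fpress [-0.5, 1.1, -1.6]
 shift tool [26.8 81.1  9.8] turn [  5.6  -0.1 -15. ]
   [ 4.5 13.5  1.6] [ 0.94 -0.01 -2.5 ]
   [ 3.9 13.7  1.4] [ 0.94 -0.01 -2.5 ]
   [ 3.3 13.9  1.2] [ 0.94 -0.01 -2.5 ]
   [ 2.7 14.   0.9] [ 0.94 -0.01 -2.5 ]
   [ 2.  14.2  0.7] [ 0.94 -0.01 -2.5 ]
   [ 1.4 14.2  0.5] [ 0.94 -0.01 -2.5 ]
```

Emit:
play_rows --steps '[{"tx": 4.5, "ty": 13.5, "tz": 1.6, "wx": 0.9, "wy": 0, "wz": -2.5}, {"tx": 3.9, "ty": 13.7, "tz": 1.4, "wx": 0.9, "wy": 0, "wz": -2.5}, {"tx": 3.3, "ty": 13.9, "tz": 1.2, "wx": 0.9, "wy": 0, "wz": -2.5}, {"tx": 0, "ty": 0, "tz": 0, "wx": 0, "wy": 0, "wz": 0}]'

```text
time: 12.65
tcp_pos: [396.7, -220.1, 110.3]
ee_rot: [-3.119, -0.351, 0.349]
contact_force: [1.9, -1.5, -2.0]
width: 0.462
```

```bash
python3 -c "
from h import *
plan([-10,-177,110.5],0,20,0,3)"
```

```text
t 12.65 press [ -65.1 -179.4  110.3] tool z press [0.027, 0.343, -0.939] w 0.462 q [-0.89  0.24 -0.8   0.44  0.34  1.92]
 Fpress [2.2, 0.9, -2.0]
 shift tool [ 9.7 54.3  2.1] turn [ 1.5 -0.2 -7.7]
   [ 3.2 18.1  0.7] [ 0.51 -0.07 -2.58]
   [ 2.4 18.2  0.5] [ 0.51 -0.07 -2.58]
   [ 1.6 18.3  0.4] [ 0.51 -0.07 -2.58]
```

Emit:
play_rows --steps '[{"tx": 3.2, "ty": 15, "tz": 0.7, "wx": 0.5, "wy": 0, "wz": -2.6}, {"tx": 2.5, "ty": 15, "tz": 0.5, "wx": 0.5, "wy": 0, "wz": -2.6}, {"tx": 2, "ty": 15, "tz": 0.4, "wx": 0.5, "wy": 0, "wz": -2.6}, {"tx": 0, "ty": 0, "tz": 0, "wx": 0, "wy": 0, "wz": 0}]'

```text
time: 13.15
tcp_pos: [416.3, -249.3, 110.1]
ee_rot: [-3.121, -0.354, 0.491]
contact_force: [1.2, -1.9, -1.1]
width: 0.467
```

```bash
python3 -c "
from h import *
plan([-8,-177,110.5],0,20,0,2)
d=get_image('top'); save(d,'top8.png'); c=tp(cloud(d))
m=(c[...,2]>115)&(c[...,2]<132)&(abs(c[...,0]+30)<70)&(c[...,1]>-160)&(c[...,1]<20)
print(m.sum()); q=c[m]; print(cv2.minAreaRect(q[:,:2].astype(np.float32)))
"
```

```text
t 13.15 press [ -30.1 -175.9  110.1] tool z press [-0.02, 0.347, -0.938] w 0.467 q [-0.9   0.32 -0.68  0.53  0.35  1.75]
 Fpress [2.3, 0.2, -1.1]
 shift tool [-0.8 22.1 -1.2] turn [-1.1 -0.3 -0.1]
   [-0.4 11.1 -0.6] [-0.57 -0.15 -0.06]
   [-0.4 11.1 -0.5] [-0.57 -0.15 -0.06]
520
((-27.95992660522461, -92.29566955566406), (133.91989135742188, 40.30320358276367), 89.92536163330078)
```

View pics/top8.png

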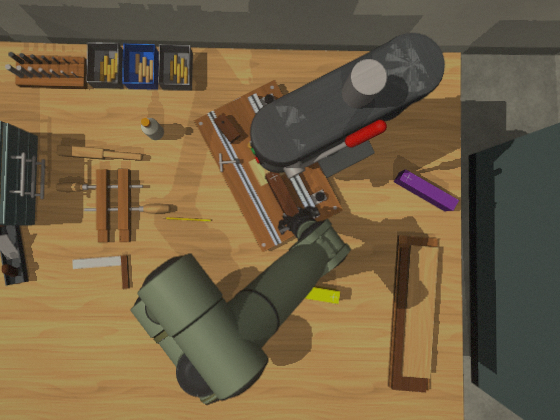

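Emit:
play_rows --steps '[{"tx": -0.4, "ty": 11, "tz": -0.5, "wx": -0.6, "wy": 0, "wz": 0}, {"tx": -0.4, "ty": 11, "tz": -0.5, "wx": -0.6, "wy": 0, "wz": 0}, {"tx": 0, "ty": 2, "tz": 0, "wx": 0, "wy": 0, "wz": 0}, {"tx": 0, "ty": 0, "tz": 0, "wx": 0, "wy": 0, "wz": 0}]'

```text
time: 13.7
tcp_pos: [425.1, -267.5, 109.8]
ee_rot: [-3.135, -0.355, 0.488]
contact_force: [-1.1, 2.1, 2.9]
width: 0.467
```

```bash
python3 -c "
from h import *
plan([-2,-177,110.5],0,20,0,2)
"
```

```text
t 13.7 press [  -9.9 -176.7  109.8] tool z press [-0.004, 0.348, -0.938] w 0.467 q [-0.91  0.34 -0.64  0.53  0.35  1.75]
 Fpress [-2.4, 0.0, 2.9]
 shift tool [ 0.   7.9 -0.8] turn [-0.2 -0.4 -0.3]
   [ 0.   4.  -0.4] [-0.12 -0.18 -0.14]
   [-0.   4.  -0.4] [-0.12 -0.18 -0.14]
```

Emit:
play_rows --steps '[{"tx": 0, "ty": 3, "tz": -0.4, "wx": -0.1, "wy": 0, "wz": -0.1}, {"tx": 0, "ty": 3, "tz": -0.4, "wx": 0, "wy": 0, "wz": 0}, {"tx": 0, "ty": 0, "tz": 0, "wx": 0, "wy": 0, "wz": 0}]'

```text
time: 14.08
tcp_pos: [427.4, -273.3, 109.8]
ee_rot: [-3.138, -0.354, 0.49]
contact_force: [0.9, 0.6, 0.4]
width: 0.462
```

```bash
python3 -c "
from h import *
plan([-2,-177,110.5],0,20,0,2)
"
```

```text
t 14.07 press [  -3.7 -177.5  109.8] tool z press [-0.003, 0.346, -0.938] w 0.462 q [-0.91  0.35 -0.63  0.53  0.35  1.75]
 Fpress [-0.1, 1.1, 0.4]
 shift tool [ 0.7  1.7 -0.5] turn [-0.2 -0.3 -0.2]
   [ 0.3  0.9 -0.2] [-0.08 -0.13 -0.09]
   [ 0.3  0.9 -0.2] [-0.08 -0.13 -0.09]
```

Emit:
play_rows --steps '[{"tx": 0, "ty": 2, "tz": 0, "wx": 0, "wy": 0, "wz": 0}, {"tx": 0, "ty": 2, "tz": 0, "wx": 0, "wy": 0, "wz": 0}]'

```text
time: 14.32
tcp_pos: [427.6, -273.8, 109.9]
ee_rot: [-3.13, -0.355, 0.487]
contact_force: [-6.4, 4.2, 7.5]
width: 0.463
```

```bash
python3 -c "
from h import *
plan([-2,-177,110.5],0,20,0,2)
"
```

```text
t 14.32 press [  -3.2 -177.5  109.9] tool z press [-0.009, 0.347, -0.938] w 0.463 q [-0.91  0.35 -0.62  0.54  0.35  1.75]
 Fpress [-6.7, -3.7, 7.5]
 shift tool [ 0.7  1.2 -0.4] turn [-0.5 -0.3 -0.3]
   [ 0.3  0.6 -0.2] [-0.27 -0.16 -0.16]
   [ 0.3  0.6 -0.2] [-0.27 -0.16 -0.16]
```

Emit:
play_rows --steps '[{"tx": 4.7, "ty": 0.3, "tz": 1.7, "wx": 0, "wy": 0, "wz": 0}, {"tx": 4.7, "ty": 0.5, "tz": 1.7, "wx": 0, "wy": 0, "wz": 0}, {"tx": 4.7, "ty": 0.5, "tz": 1.7, "wx": 0, "wy": 0, "wz": 0}, {"tx": 4.7, "ty": 0.5, "tz": 1.7, "wx": 0, "wy": 0, "wz": 0}]'

```text
time: 14.82
tcp_pos: [443.9, -266.7, 109.9]
ee_rot: [-3.13, -0.347, 0.487]
contact_force: [-10.1, -1.0, 6.5]
width: 0.464
```

```bash
python3 -c "
from h import *
plan([-2,-140,110],0,20,0,2)
d=get_image('top'); c=tp(cloud(d))
m=(c[...,2]>115)&(c[...,2]<132)&(abs(c[...,0]+5)<50)&(c[...,1]>-150)&(c[...,1]<40)
q=c[m]; print(m.sum(),cv2.minAreaRect(q[:,:2].astype(np.float32)))
"
```

```text
t 14.82 press [  -1.7 -159.8  109.9] tool z press [-0.01, 0.34, -0.94] w 0.464 q [-0.87  0.36 -0.61  0.54  0.34  1.79]
 Fpress [-3.9, -9.3, 6.5]
 shift tool [18.7 -0.3  6.7] turn [-0.5  0.1 -0.4]
   [ 9.3 -0.2  3.3] [-0.27  0.05 -0.18]
   [ 9.3 -0.1  3.3] [-0.27  0.05 -0.18]
406 ((0.9067440032958984, -93.13383483886719), (113.10523223876953, 40.54910659790039), 89.66146087646484)
```

Emit:
play_rows --steps '[{"tx": 4.7, "ty": 0.3, "tz": 1.7, "wx": 0, "wy": 0, "wz": 0}, {"tx": 4.7, "ty": 0.3, "tz": 1.7, "wx": 0, "wy": 0, "wz": 0}, {"tx": 3.7, "ty": 0.3, "tz": 1.4, "wx": 0, "wy": 0, "wz": 0}]'

```text
time: 15.25
tcp_pos: [456.3, -260.1, 110.0]
ee_rot: [-3.129, -0.346, 0.487]
contact_force: [-6.9, -1.2, 4.8]
width: 0.464
```

```bash
python3 -c "
from h import *
plan([-1.5,-140,110],0,20,0,2)
for i in range(1):
  d=get_image('scene'); save(d,'scene9.png')
c=cv2.imread('pics/scene9.png')[220:310,190:310]; cv2.imwrite('pics/s9c.png',cv2.resize(c,None,fx=6,fy=6,interpolation=cv2.INTER_CUBIC))
go(None)
"
```

```text
t 15.25 press [  -1.6 -145.8  110. ] tool z press [-0.011, 0.339, -0.941] w 0.464 q [-0.84  0.37 -0.59  0.54  0.34  1.82]
 Fpress [-2.2, -6.7, 4.8]
 shift tool [5.4 0.1 1.9] turn [-0.6  0.2 -0.3]
   [2.7 0.1 1. ] [-0.31  0.1  -0.16]
   [2.7 0.1 1. ] [-0.31  0.1  -0.16]
t 15.3 press [  -1.6 -145.3  110. ] tool z press [-0.011, 0.339, -0.941] w 0.464 q [-0.84  0.37 -0.59  0.54  0.34  1.82]
 Fpress [-1.3, -4.9, 0.9]
```

View pics/s9c.png

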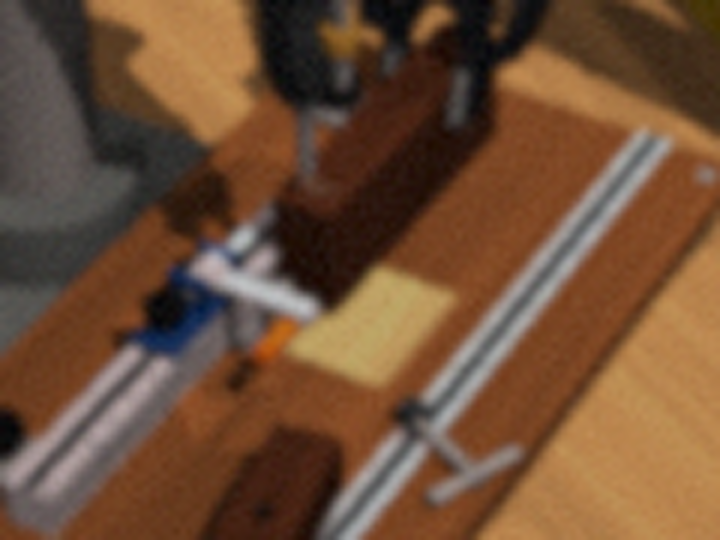

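Emit:
play_rows --steps '[{"tx": 1.9, "ty": 0.3, "tz": 0.7, "wx": 0, "wy": 0, "wz": 0}, {"tx": 1.9, "ty": 0.3, "tz": 0.7, "wx": 0, "wy": 0, "wz": 0}]'

```text
time: 15.55
tcp_pos: [460.3, -258.3, 110.0]
ee_rot: [-3.128, -0.345, 0.488]
contact_force: [-5.7, -0.7, 2.5]
width: 0.469
```

```bash
python3 -c "
from h import *
go(None)
"
```

```text
t 15.55 press [  -1.4 -141.4  110. ] tool z press [-0.012, 0.339, -0.941] w 0.469 q [-0.84  0.37 -0.59  0.54  0.34  1.83]
 Fpress [-2.0, -5.4, 2.5]
```

Emit:
play_rows --steps '[{"tx": 1.9, "ty": 0.3, "tz": 0.7, "wx": 0, "wy": 0, "wz": 0}]'

```text
time: 15.68
tcp_pos: [462.0, -257.4, 110.0]
ee_rot: [-3.128, -0.345, 0.489]
contact_force: [-6.6, -0.9, 2.4]
width: 0.466
```

```bash
python3 -c "
from h import *
go(None)
"
```

```text
t 15.68 press [  -1.4 -139.5  110. ] tool z press [-0.012, 0.338, -0.941] w 0.466 q [-0.83  0.37 -0.59  0.54  0.34  1.83]
 Fpress [-2.3, -6.2, 2.4]
```

Emit:
play_rows --steps '[{"tx": 1.4, "ty": 0.2, "tz": 0.5, "wx": 0, "wy": 0, "wz": 0}]'

```text
time: 15.8
tcp_pos: [463.3, -256.7, 110.1]
ee_rot: [-3.128, -0.345, 0.489]
contact_force: [-4.5, -0.5, 1.2]
width: 0.466
```

Emit:
play_rows --steps '[{"tx": 1.4, "ty": 0.2, "tz": 0.5, "wx": 0, "wy": 0, "wz": 0}]'

```text
time: 15.92
tcp_pos: [464.6, -256.0, 110.1]
ee_rot: [-3.128, -0.344, 0.489]
contact_force: [-5.8, -0.2, 1.9]
width: 0.463
```

Emit:
play_rows --steps '[{"tx": 1.4, "ty": 0.2, "tz": 0.5, "wx": 0, "wy": 0, "wz": 0}]'

```text
time: 16.05
tcp_pos: [465.9, -255.4, 110.2]
ee_rot: [-3.127, -0.344, 0.489]
contact_force: [-4.9, -0.1, 2.0]
width: 0.461
```

```bash
python3 -c "
from h import *
go(None)
"
```

```text
t 16.05 press [  -1.2 -135.1  110.2] tool z press [-0.013, 0.337, -0.941] w 0.461 q [-0.82  0.37 -0.58  0.54  0.34  1.84]
 Fpress [-2.2, -4.4, 2.0]
```

Emit:
play_rows --steps '[{"tx": 1.2, "ty": 0.2, "tz": 0.4, "wx": 0, "wy": 0, "wz": 0}]'

```text
time: 16.18
tcp_pos: [466.9, -255.0, 110.2]
ee_rot: [-3.127, -0.343, 0.489]
contact_force: [-8.2, -2.0, 3.1]
width: 0.467
```

Emit:
play_rows --steps '[{"tx": 1.2, "ty": 0.2, "tz": 0.4, "wx": 0, "wy": 0, "wz": 0}]'

```text
time: 16.3
tcp_pos: [467.0, -255.1, 110.0]
ee_rot: [-3.127, -0.34, 0.489]
contact_force: [-10.2, -3.2, 5.1]
width: 0.468
```

```bash
python3 -c "
from h import *
go(None)
"
```

```text
t 16.3 press [  -1.1 -134.   110. ] tool z press [-0.013, 0.333, -0.943] w 0.468 q [-0.82  0.38 -0.58  0.54  0.33  1.85]
 Fpress [-2.0, -10.5, 5.1]
```

Emit:
play_rows --steps '[{"tx": 0, "ty": 0, "tz": 0, "wx": 0, "wy": 0, "wz": 0}, {"tx": 0, "ty": 0, "tz": 0, "wx": 0, "wy": 0, "wz": 0}]'

```text
time: 16.55
tcp_pos: [467.0, -255.2, 110.1]
ee_rot: [-3.127, -0.34, 0.489]
contact_force: [-4.6, -0.3, 1.4]
width: 0.466
```

```bash
python3 -c "
from h import *
go(None)
d=get_image('scene'); save(d,'scene10.png')
c=cv2.imread('pics/scene10.png')[230:290,190:270]; cv2.imwrite('pics/s10c.png',cv2.resize(c,None,fx=9,fy=9,interpolation=cv2.INTER_CUBIC))
go(None)
"
```

```text
t 16.55 press [  -1.  -134.   110.1] tool z press [-0.013, 0.333, -0.943] w 0.466 q [-0.82  0.38 -0.58  0.54  0.33  1.85]
 Fpress [-1.9, -4.2, 1.4]
t 16.6 press [  -1.  -134.   110.1] tool z press [-0.013, 0.333, -0.943] w 0.467 q [-0.82  0.38 -0.58  0.54  0.33  1.85]
 Fpress [-1.3, -4.1, 1.4]
```

View pics/s10c.png

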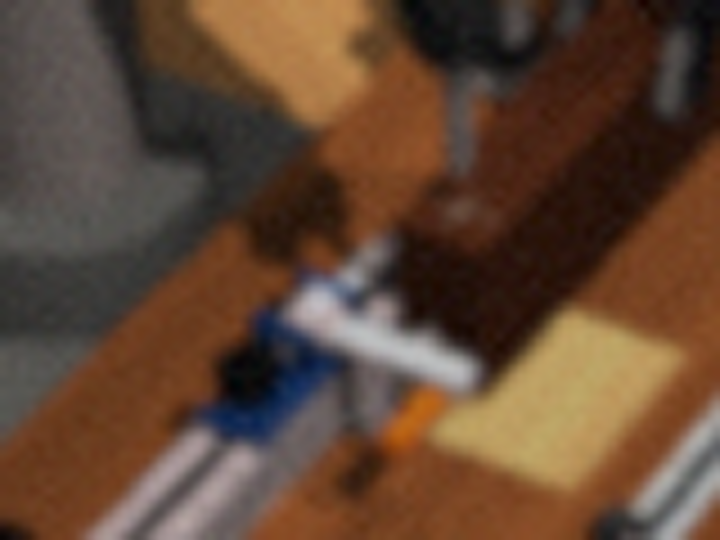

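Emit:
play_rows --steps '[{"tx": 0, "ty": 0, "tz": 0, "wx": 0, "wy": 0, "wz": 0}, {"tx": 0, "ty": 0, "tz": 0, "wx": 0, "wy": 0, "wz": 0}, {"tx": 0, "ty": 0, "tz": 0, "wx": 0, "wy": 0, "wz": 0}, {"tx": 0, "ty": 0, "tz": 0, "wx": 0, "wy": 0, "wz": 0}]' --hand 0.8

```text
time: 17.1
tcp_pos: [469.4, -255.6, 111.0]
ee_rot: [-3.13, -0.343, 0.491]
contact_force: [0.1, -0.2, 0.1]
width: 0.799
```

```bash
python3 -c "
from h import *
go(None)
"
```

```text
t 17.1 press [   0.6 -132.1  111. ] tool z press [-0.01, 0.337, -0.942] w 0.799 q [-0.82  0.38 -0.58  0.54  0.33  1.85]
 Fpress [0.2, 0.0, 0.1]
```

Emit:
play_rows --steps '[{"tx": 0, "ty": 0, "tz": -10, "wx": 0, "wy": 0, "wz": 0}, {"tx": 0, "ty": 0, "tz": -25, "wx": 0, "wy": 0, "wz": 0}, {"tx": 0, "ty": 0, "tz": -40, "wx": 0, "wy": 0, "wz": 0}, {"tx": 0, "ty": -20, "tz": -40, "wx": 0, "wy": 0, "wz": 0}, {"tx": 0, "ty": -50, "tz": -20, "wx": 0, "wy": 0, "wz": 0}, {"tx": 0, "ty": -50, "tz": 0, "wx": 0, "wy": 0, "wz": 0}, {"tx": 0, "ty": -45, "tz": 0, "wx": 0, "wy": 0, "wz": 0}, {"tx": 0, "ty": 0, "tz": 0, "wx": 0, "wy": 0, "wz": 0}]'

```text
time: 18.1
tcp_pos: [348.3, -131.7, 248.1]
ee_rot: [-3.137, -0.346, 0.491]
contact_force: [0.5, -0.1, 0.3]
width: 0.795
```

```bash
cat > chk.py <<'E'
from h import *
import sys
go([-160,84,245],45)
for n in ['top','scene']:
    d=get_image(n); save(d,n+sys.argv[1]+'.png'); c=tp(cloud(d))
    m=(c[...,2]>112)&(c[...,2]<132)&(abs(c[...,0])<45)&(c[...,1]>-210)&(c[...,1]<10)
    l,lab,st,_=cv2.connectedComponentsWithStats(m.astype(np.uint8)); k=1+np.argmax(st[1:,4]); q=c[lab==k]
    print(n,st[k],q.mean(0).round(1),cv2.minAreaRect(q[:,:2].astype(np.float32)))
c=cv2.imread(f'pics/scene{sys.argv[1]}.png')[220:310,190:310]; cv2.imwrite(f'pics/sc{sys.argv[1]}.png',cv2.resize(c,None,fx=6,fy=6,interpolation=cv2.INTER_CUBIC))
E
python3 chk.py 11
```

```text
t 18.1 press [-166.  -180.1  248.1] tool z press [-0.004, 0.339, -0.941] w 0.795 q [-0.83 -0.12 -0.76  0.85  0.34  1.84]
 Fpress [0.3, 0.3, 0.3]
 shift tool [247.5   5.9  92.4] turn [-44.8 -18.8  -7.8]
top [274 172  34  43 544] [  -1.4 -114.4  122.4] ((-0.20479583740234375, -106.87574005126953), (40.67971420288086, 150.5043182373047), 0.21170593798160553)
scene [235 225  36  33 398] [ -1.8 -80.5 119.3] ((1.2583274841308594, -86.65357971191406), (192.89923095703125, 45.738834381103516), 89.4605941772461)
```

View pics/sc11.png

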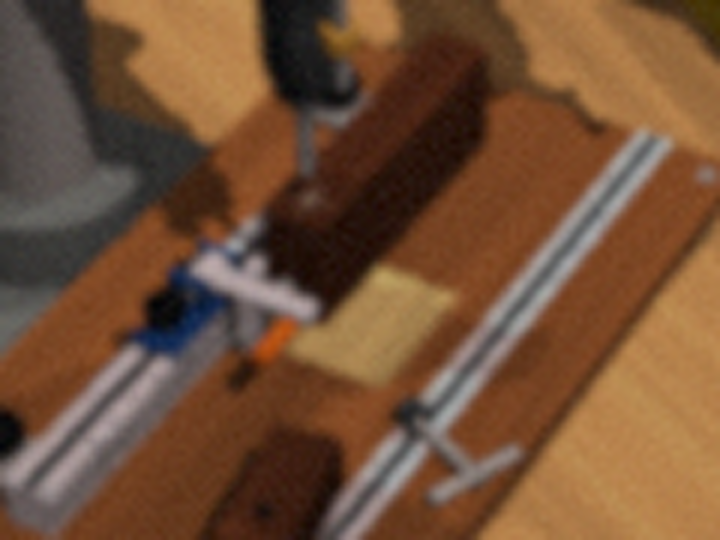

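View pics/top11.png

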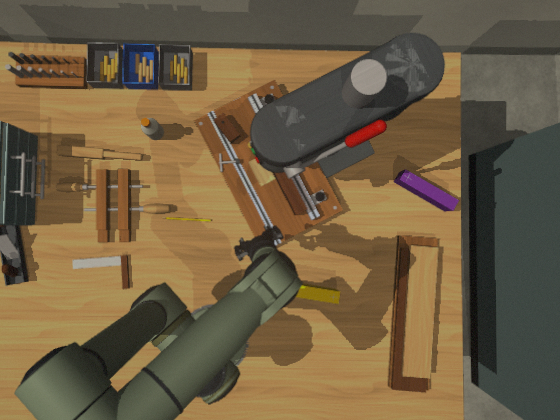

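```bash
python3 -c "
from h import *
plan([-160,85,245],45,0,0,7)
"
```

```text
t 18.2 press [-162.5 -179.7  248.6] tool z press [-0.001, 0.339, -0.941] w 0.801 q [-0.83 -0.12 -0.75  0.85  0.34  1.84]
 Fpress [-0.2, 0.6, -0.4]
 shift tool [247.8   2.1  93.3] turn [-44.6 -18.8  -7.9]
   [35.4  0.3 13.3] [-6.38 -2.68 -1.13]
   [36.  -0.4 11.6] [-6.38 -2.68 -1.13]
   [36.5 -0.9  9.9] [-6.38 -2.68 -1.13]
   [36.9 -1.1  8. ] [-6.38 -2.68 -1.13]
   [37.3 -1.2  6.2] [-6.38 -2.68 -1.13]
   [37.6 -1.1  4.3] [-6.38 -2.68 -1.13]
   [37.7 -0.7  2.4] [-6.38 -2.68 -1.13]
```

Emit:
play_rows --steps '[{"tx": 35, "ty": 0, "tz": 13, "wx": -6.4, "wy": -2.7, "wz": -1.1}, {"tx": 36, "ty": -0.5, "tz": 11.6, "wx": -6.4, "wy": -2.7, "wz": -1.1}, {"tx": 36.5, "ty": -1, "tz": 10, "wx": -6.4, "wy": -2.7, "wz": -1.1}, {"tx": 37, "ty": -1, "tz": 8, "wx": -6.4, "wy": -2.7, "wz": -1.1}, {"tx": 37, "ty": -1, "tz": 6, "wx": -6.4, "wy": -2.7, "wz": -1.1}, {"tx": 37.5, "ty": -1, "tz": 4, "wx": -6.4, "wy": -2.7, "wz": -1.1}, {"tx": 37.5, "ty": -0.7, "tz": 2.4, "wx": -6.4, "wy": -2.7, "wz": -1.1}, {"tx": 0, "ty": 0, "tz": 0, "wx": 0, "wy": 0, "wz": 0}]' --hand 0.32

```text
time: 19.2
tcp_pos: [605.8, -19.9, 248.8]
ee_rot: [2.318, -0.001, 0.467]
contact_force: [-0.5, -0.3, -0.2]
width: 0.319
```

```bash
python3 -c "
from h import *
plan([-70,86,135],45,0,0,4)
"
```

```text
t 19.2 press [-142.5   99.6  248.8] tool z press [0.733, -0.019, -0.68] w 0.319 q [ 0.18  0.33 -0.46  0.48 -0.78  2.73]
 Fpress [-0.0, -0.6, -0.2]
 shift tool [-11.8 -33.9 130.8] turn [ 2.2  1.1 -1.1]
   [-2.9 -8.5 32.7] [ 0.54  0.26 -0.27]
   [-3.1 -8.2 32.8] [ 0.54  0.26 -0.27]
   [-3.2 -7.9 32.8] [ 0.54  0.26 -0.27]
   [-3.3 -7.6 32.9] [ 0.54  0.26 -0.27]
```

Emit:
play_rows --steps '[{"tx": -3, "ty": -8.5, "tz": 30, "wx": 0.6, "wy": 0.3, "wz": -0.3}, {"tx": -3, "ty": -8.5, "tz": 30, "wx": 0.6, "wy": 0.3, "wz": -0.3}, {"tx": -3, "ty": -8, "tz": 30, "wx": 0.6, "wy": 0.3, "wz": -0.3}, {"tx": -3, "ty": -8, "tz": 22, "wx": 0.4, "wy": 0.2, "wz": -0.2}, {"tx": 0, "ty": 0, "tz": 0, "wx": 0, "wy": 0, "wz": 0}]'

```text
time: 19.82
tcp_pos: [625.2, -81.9, 144.9]
ee_rot: [2.361, -0.003, 0.492]
contact_force: [0.1, 0.4, -0.5]
width: 0.32
```

```bash
python3 -c "
from h import *
plan([-29,86,94],45,0,0,4)
"
```

```text
t 19.82 press [-78.7  87.4 144.9] tool z press [0.704, 0.001, -0.71] w 0.32 q [ 0.04  0.46 -0.59  0.11 -0.68  2.54]
 Fpress [-0.3, 0.3, -0.5]
 shift tool [-1.5 -0.5 71.1] turn [-0.3 -0.1 -0.2]
   [-0.4 -0.1 17.8] [-0.07 -0.02 -0.04]
   [-0.4 -0.2 17.8] [-0.07 -0.02 -0.04]
   [-0.4 -0.2 17.8] [-0.07 -0.02 -0.04]
   [-0.4 -0.2 17.8] [-0.07 -0.02 -0.04]
```

Emit:
play_rows --steps '[{"tx": -1, "ty": -0.3, "tz": 16, "wx": -0.3, "wy": 0, "wz": 0}, {"tx": -0.5, "ty": 0, "tz": 14, "wx": 0, "wy": 0, "wz": 0}, {"tx": 0, "ty": 0, "tz": 0, "wx": 0, "wy": 0, "wz": 0}]'

```text
time: 20.2
tcp_pos: [636.0, -102.6, 126.1]
ee_rot: [2.354, -0.007, 0.49]
contact_force: [0.2, 0.5, -0.7]
width: 0.322
```

```bash
python3 chk.py 12; python3 -c "
from h import *
plan([-29,86,94],45,0,0,4)
"
```

```text
t 20.2 press [-55.4  87.1 126.1] tool z press [0.709, 0.003, -0.705] w 0.322 q [ 0.    0.5  -0.6   0.03 -0.67  2.5 ]
 Fpress [-0.3, 0.4, -0.7]
 shift tool [  -2.6   10.5 -158. ] turn [ 0.1 -0.2 -0.4]
top [275 172  33  43 543] [  -1.2 -114.7  122.7] ((-0.0599365234375, -109.42073822021484), (41.01750183105469, 145.48219299316406), 0.3308231234550476)
scene [235 225  36  30 337] [ -1.2 -94.1 119.4] ((-9.5367431640625e-05, -84.7840576171875), (189.3672637939453, 43.21220779418945), 89.40280151367188)
t 20.3 press [-55.8  87.5 126.7] tool z press [0.709, 0.004, -0.705] w 0.324 q [ 0.    0.49 -0.6   0.03 -0.67  2.5 ]
 Fpress [-0.3, -0.5, 0.4]
 shift tool [-1.7 -4.3 42.1] turn [ 0.2 -0.2 -0.4]
   [-0.4 -1.1 10.5] [ 0.04 -0.05 -0.1 ]
   [-0.4 -1.1 10.5] [ 0.04 -0.05 -0.1 ]
   [-0.4 -1.1 10.5] [ 0.04 -0.05 -0.1 ]
   [-0.4 -1.  10.5] [ 0.04 -0.05 -0.1 ]
```

View pics/sc12.png

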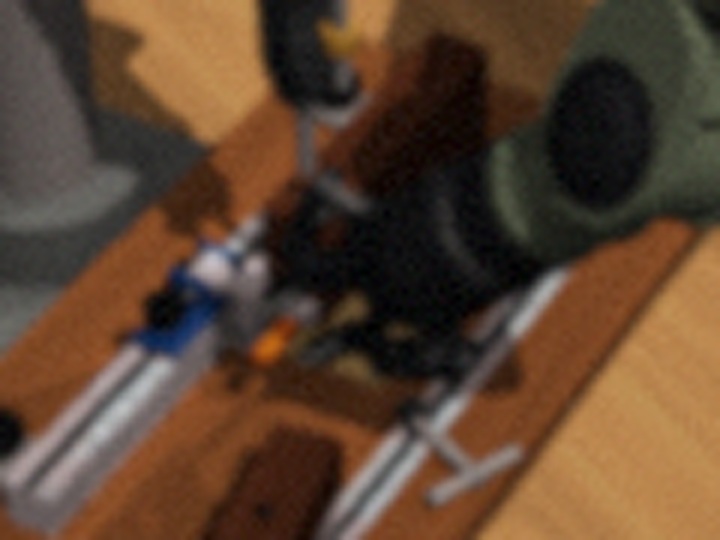

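Emit:
play_rows --steps '[{"tx": -1.5, "ty": -4.5, "tz": 0, "wx": 0.2, "wy": 0, "wz": -0.3}, {"tx": 0, "ty": -0.3, "tz": 12, "wx": 0, "wy": 0, "wz": 0}, {"tx": 0, "ty": 0, "tz": 12, "wx": 0, "wy": 0, "wz": 0}, {"tx": 0, "ty": 0, "tz": 0, "wx": 0, "wy": 0, "wz": 0}]'

```text
time: 20.8
tcp_pos: [642.3, -114.4, 106.0]
ee_rot: [2.357, -0.005, 0.496]
contact_force: [-0.3, 0.5, -0.3]
width: 0.315
```

```bash
python3 -c "
from h import *
plan([-29,86,94],45,0,0,1)
"
```

```text
t 20.8 press [-42.   87.1 106. ] tool z press [0.707, 0.006, -0.708] w 0.315 q [-0.02  0.53 -0.61 -0.03 -0.66  2.47]
 Fpress [-0.6, -0.0, -0.3]
 shift tool [-1.2  0.8 17.6] turn [-0.  -0.3 -0.1]
   [-1.2  0.8 17.6] [-0.03 -0.33 -0.06]
```

Insert the rest, then close to 0.2 around the sleeve.

Emit:
play_rows --steps '[{"tx": -1, "ty": 0, "tz": 9, "wx": 0, "wy": -0.3, "wz": 0}, {"tx": 0, "ty": 0, "tz": 8, "wx": 0, "wy": 0, "wz": 0}, {"tx": 0, "ty": 0, "tz": 0, "wx": 0, "wy": 0, "wz": 0}]'

```text
time: 21.18
tcp_pos: [647.4, -126.5, 92.7]
ee_rot: [2.357, -0.0, 0.492]
contact_force: [0.1, -0.0, -0.6]
width: 0.316
```

Emit:
play_rows --steps '[{"tx": 0, "ty": 0, "tz": 0, "wx": 0, "wy": 0, "wz": 0}, {"tx": 0, "ty": 0, "tz": 0, "wx": 0, "wy": 0, "wz": 0}]' --hand 0.2

```text
time: 21.42
tcp_pos: [647.4, -126.5, 92.7]
ee_rot: [2.357, -0.0, 0.492]
contact_force: [0.4, -0.4, -1.0]
width: 0.203
```

```bash
python3 chk.py 13; python3 -c "
from h import *
plan([-29,86,94],45,0,0,1)
"
```

```text
t 21.43 press [-28.9  85.8  92.7] tool z press [0.707, -0.0, -0.708] w 0.203 q [-0.04  0.56 -0.6  -0.06 -0.65  2.45]
 Fpress [0.5, 0.1, -1.0]
 shift tool [  -1.9   14.8 -200.4] turn [-0.   0.  -0.1]
top [275 172  33  43 549] [  -1.4 -114.9  122.6] ((-0.07967948913574219, -109.27830505371094), (40.28490447998047, 145.56472778320312), 0.15203560888767242)
scene [235 225  36  33 389] [ -1.9 -81.7 119.5] ((0.17916107177734375, -87.02668762207031), (193.51092529296875, 44.36996841430664), 89.52579498291016)
t 21.52 press [-28.9  85.9  92.8] tool z press [0.707, -0.0, -0.708] w 0.2 q [-0.04  0.56 -0.6  -0.06 -0.65  2.45]
 Fpress [-0.6, 0.4, -0.6]
 shift tool [ 0.1  0.8 -0.9] turn [-0.   0.  -0.1]
   [ 0.1  0.8 -0.9] [-0.04  0.02 -0.06]
```

View pics/sc13.png

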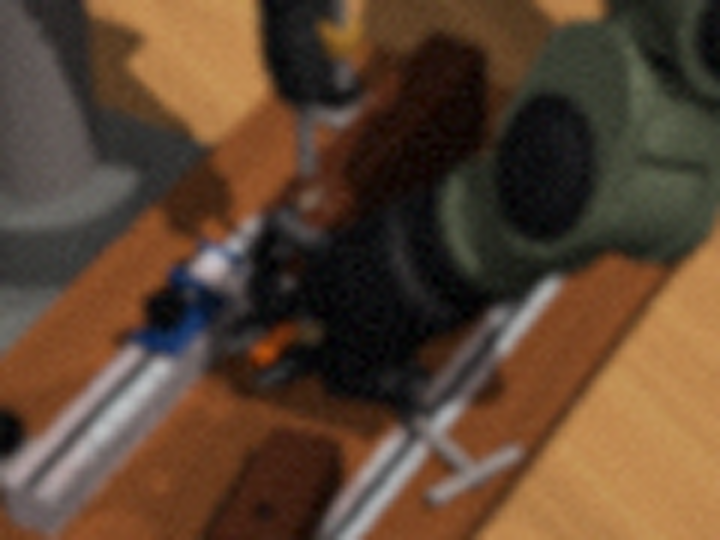

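Emit:
play_rows --steps '[{"tx": 0, "ty": 2.5, "tz": -0.5, "wx": 0, "wy": 0, "wz": 0}, {"tx": 0, "ty": 8.6, "tz": -7.2, "wx": 0, "wy": 0, "wz": 0}, {"tx": 0, "ty": 9.7, "tz": -5.6, "wx": 0, "wy": 0, "wz": 0}, {"tx": 0, "ty": 10.5, "tz": -3.8, "wx": 0, "wy": 0, "wz": 0}, {"tx": 0, "ty": 11, "tz": -1.9, "wx": 0, "wy": 0, "wz": 0}, {"tx": 0, "ty": 0, "tz": 0, "wx": 0, "wy": 0, "wz": 0}]'

```text
time: 22.28
tcp_pos: [655.0, -139.9, 138.9]
ee_rot: [2.36, -0.0, 0.496]
contact_force: [0.5, 1.1, -0.1]
width: 0.201
```

```bash
python3 chk.py 14; python3 -c "
from h import *
f=np.radians(45)
plan([35.5-64*np.cos(f)+1.8,86,94+64*np.sin(f)+1.8],45,0,0,1)
"
```

```text
t 22.27 press [-13.5  86.2 138.9] tool z press [0.704, 0.002, -0.71] w 0.201 q [-0.07  0.49 -0.56  0.03 -0.64  2.42]
 Fpress [-0.8, 0.9, -0.1]
 shift tool [  -1.8  -29.3 -178.5] turn [-0.2 -0.1  0.1]
top [274 172  34  43 553] [  -1.5 -114.6  122.5] ((-0.1315746307373047, -106.86853790283203), (40.760719299316406, 150.55276489257812), 0.32731518149375916)
scene [243 225  25  20 132] [   7.2 -127.2  119.5] ((4.1417646408081055, -113.43081665039062), (127.13262939453125, 34.56205368041992), 86.53319549560547)
t 22.38 press [-14.1  85.9 137.9] tool z press [0.704, 0.002, -0.711] w 0.199 q [-0.07  0.49 -0.56  0.03 -0.64  2.42]
 Fpress [0.0, -0.1, 0.6]
 shift tool [0.  6.6 2.1] turn [-0.3 -0.1  0.1]
   [0.  6.6 2.1] [-0.29 -0.09  0.15]
```

View pics/sc14.png

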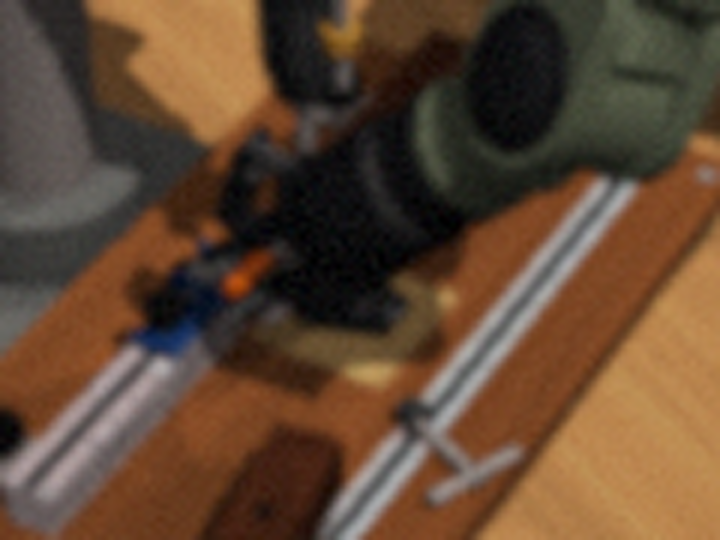

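Emit:
play_rows --steps '[{"tx": 0, "ty": 11.2, "tz": 0.5, "wx": -0.3, "wy": 0, "wz": 0}, {"tx": 0, "ty": 11, "tz": 2.3, "wx": 0, "wy": 0, "wz": 0}, {"tx": 0, "ty": 10.5, "tz": 4, "wx": 0, "wy": 0, "wz": 0}, {"tx": 0, "ty": 9.5, "tz": 5.8, "wx": 0, "wy": 0, "wz": 0}, {"tx": 0, "ty": 0, "tz": 0, "wx": 0, "wy": 0, "wz": 0}]'

```text
time: 23.0
tcp_pos: [673.9, -176.5, 159.2]
ee_rot: [2.356, 0.002, 0.495]
contact_force: [0.0, -0.7, 0.4]
width: 0.205
```

```bash
python3 -c "
from h import *
plan([54,86,157.6],45,0,0,1)
"
```

```text
t 23.0 press [ 27.7  85.5 159.2] tool z press [0.707, 0.0, -0.707] w 0.205 q [-0.13  0.48 -0.51  0.05 -0.61  2.35]
 Fpress [0.7, -0.3, 0.4]
 shift tool [ 0.4 17.4 19.8] turn [-0.  -0.   0.2]
   [ 0.4 17.4 19.8] [-0.01 -0.01  0.18]
```

Emit:
play_rows --steps '[{"tx": 0, "ty": 7.2, "tz": 6.5, "wx": 0, "wy": 0, "wz": 0}, {"tx": 0, "ty": 6, "tz": 7, "wx": 0, "wy": 0, "wz": 0}, {"tx": 0, "ty": 2, "tz": 3, "wx": 0, "wy": 0, "wz": 0}, {"tx": 0, "ty": 0, "tz": 0, "wx": 0, "wy": 0, "wz": 0}]'

```text
time: 23.5
tcp_pos: [685.2, -197.7, 157.7]
ee_rot: [2.357, 0.002, 0.495]
contact_force: [-0.8, -0.3, 0.2]
width: 0.201
```

```bash
python3 chk.py 15; python3 -c "
from h import *
plan([54,86,157.6],45,0,0,1)
"
```

```text
t 23.5 press [ 51.7  85.4 157.7] tool z press [0.707, -0.0, -0.708] w 0.201 q [-0.16  0.5  -0.49  0.04 -0.6   2.31]
 Fpress [-0.2, -0.8, 0.2]
 shift tool [  -1.1  -88.1 -211.3] turn [-0.   0.   0.2]
top [274 172  34  43 547] [  -1.3 -114.6  122.7] ((-0.06683540344238281, -106.82344818115234), (150.4195556640625, 40.24040222167969), 89.82856750488281)
scene [238 241  22  17  95] [-12.3 -26.  118.4] ((-12.501490592956543, -41.23915100097656), (104.4428482055664, 27.06100082397461), 84.44000244140625)
t 23.6 press [ 51.4  85.3 157.9] tool z press [0.707, -0.0, -0.707] w 0.199 q [-0.16  0.5  -0.49  0.04 -0.6   2.31]
 Fpress [-0.0, 0.8, -1.0]
 shift tool [0.6 1.6 2. ] turn [-0.   0.   0.2]
   [0.6 1.6 2. ] [-0.02  0.01  0.21]
```

View pics/sc15.png

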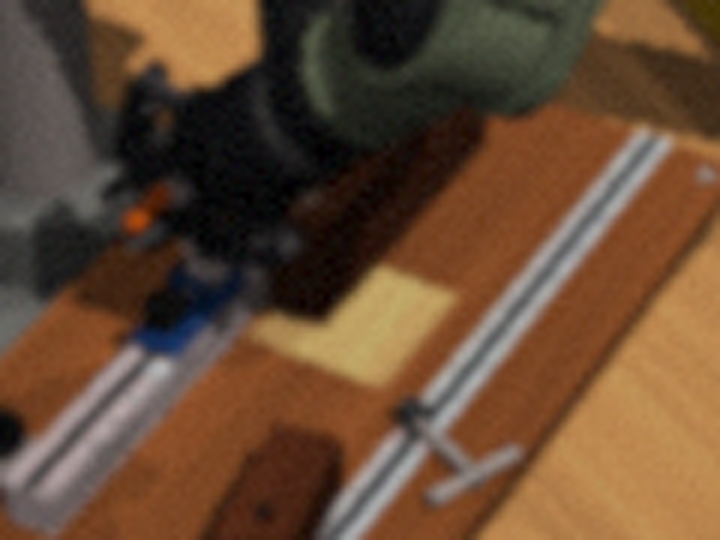

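Emit:
play_rows --steps '[{"tx": 0, "ty": 1.4, "tz": 1.7, "wx": 0, "wy": 0, "wz": 0}, {"tx": 0, "ty": 1.4, "tz": 1.5, "wx": 0, "wy": 0, "wz": 0}]'

```text
time: 23.85
tcp_pos: [686.1, -199.7, 156.1]
ee_rot: [2.36, 0.004, 0.498]
contact_force: [-2.1, 4.9, -0.9]
width: 0.198
```

```bash
python3 -c "
from h import *
go(None)
"
```

```text
t 23.85 press [ 53.9  85.3 156.1] tool z press [0.704, 0.001, -0.71] w 0.198 q [-0.16  0.5  -0.48  0.04 -0.59  2.31]
 Fpress [-5.3, 0.5, -0.9]
```

Emit:
play_rows --steps '[{"tx": 0, "ty": 1.4, "tz": 1.2, "wx": 0, "wy": 0, "wz": 0}]'

```text
time: 23.98
tcp_pos: [686.4, -200.4, 155.3]
ee_rot: [2.362, 0.005, 0.5]
contact_force: [-1.8, 5.1, -1.2]
width: 0.199
```

```bash
python3 -c "
from h import *
go(None)
"
```

```text
t 23.98 press [ 54.7  85.2 155.3] tool z press [0.703, 0.001, -0.711] w 0.199 q [-0.17  0.51 -0.48  0.04 -0.59  2.31]
 Fpress [-5.4, 0.8, -1.2]
```

Emit:
play_rows --steps '[{"tx": 0, "ty": -2, "tz": 0, "wx": 0, "wy": 0, "wz": 0}, {"tx": 0, "ty": 0, "tz": 0, "wx": 0, "wy": 0, "wz": 0}, {"tx": 0, "ty": 0, "tz": 0, "wx": 0, "wy": 0, "wz": 0}, {"tx": 0, "ty": 0, "tz": -10, "wx": 0, "wy": 0, "wz": 0}, {"tx": 0, "ty": 0, "tz": -20, "wx": 0, "wy": 0, "wz": 0}, {"tx": 0, "ty": 0, "tz": -40, "wx": 0, "wy": 0, "wz": 0}, {"tx": 0, "ty": 0, "tz": -50, "wx": 0, "wy": 0, "wz": 0}, {"tx": 0, "ty": -10, "tz": -50, "wx": 0, "wy": 0, "wz": 0}, {"tx": 0, "ty": -20, "tz": -50, "wx": 0, "wy": 0, "wz": 0}, {"tx": 0, "ty": 0, "tz": -40, "wx": 0, "wy": 0, "wz": 0}]' --hand 0.32

```text
time: 25.22
tcp_pos: [585.3, -15.9, 325.1]
ee_rot: [2.358, 0.002, 0.494]
contact_force: [0.6, 0.3, 0.2]
width: 0.319
```

```bash
python3 chk.py 16; python3 -c "
from h import *
d=get_image('scene'); p=tp(cloud(d)); hsv=cv2.cvtColor(d['image'],cv2.COLOR_RGB2HSV).astype(int)
m=(abs(p[...,0]-20)<90)&(abs(p[...,1]-80)<60)&(p[...,2]>60)&(p[...,2]<200)&(hsv[...,0]<14)&(hsv[...,1]>180)&(hsv[...,2]>150)
print(m.sum(),np.median(p[m],0),p[m].min(0),p[m].max(0))
"
```

```text
t 25.23 press [-155.7   83.4  325.1] tool z press [0.706, -0.001, -0.708] w 0.319 q [ 0.17  0.21 -0.39  0.67 -0.74  2.7 ]
 Fpress [0.0, 0.7, 0.2]
 shift tool [  0.8 -59.6  53.7] turn [-0.1  0.1  0.1]
top [274 172  34  43 545] [  -1.5 -114.7  122.8] ((0.12819290161132812, -106.89022064208984), (40.48447036743164, 150.42333984375), 0.12760598957538605)
scene [236 228  35  31 363] [ -2.8 -75.3 119. ] ((0.04049873352050781, -83.20171356201172), (185.26954650878906, 44.44076919555664), 89.7546615600586)
20 [ 48.39473426  85.06498834 158.06001384] [ 44.72139147  73.7645304  152.93141203] [ 55.12321542 100.4715051  163.12466081]
```

View pics/sc16.png

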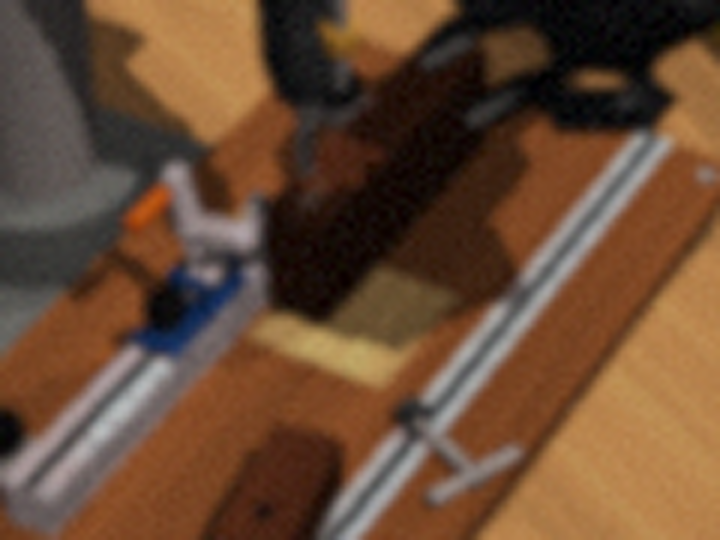

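View pics/top16.png

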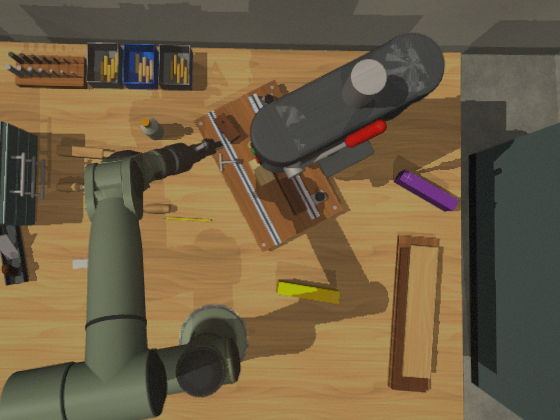

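```bash
python3 -c "
from bench import hand_in
print(hand_in())"
```

```text
the job is handed in; nothing more can be done
None
```

The job is done and handed in at about 25 s of the 72 s allowed; no verdict was reported.

1. **Stop down:** I turned the leaf down until its rest pushed back with about 7 N. A picture showed the grip level with the pivot, about 93 mm above the bench.
2. **Blank gauged:** I gripped the blank across its thickness and squared it to the fence. I slid it along under light fence pressure until it stopped against the screw tip. The total force along the fence was then about 10 N, roughly 5 N more than the sliding friction. I eased that off before letting go.
3. **Stop back up:** I turned the leaf up to its upper rest, which pushed back with about 5 N, and pulled the arm clear. The last picture shows the grip about 13–17 mm behind the pivot line, so it is past upright and staying up.

**Blank position:** From the top camera, the visible part of the blank sat at y = -106.9 mm both before and after the flip up, with its angle to the fence at 0.3° or less. Two readings in between showed -109.3 and -109.4 mm, while the gripper hid part of the blank. I put those down to the hidden area, as later readings returned to -106.8 to -106.9 mm.

**Not confirmed:**
- The drill head and the arm hid the butt joint itself from the cameras. Contact there rests on the force rise and the sudden stop.
- I saw no sign of touching the chuck, bit or bystanders in the forces or the pictures. I did not measure the bystanders again afterwards, and the arm hid part of the square and handscrew in the last top view.

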